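# Gauge both slots of a moulding on the sloped stand, then file or reject it

## Robot

A 6-joint arm with a two-finger parallel gripper is mounted at the origin on the work surface. World frame = base frame: x ahead of the robot, y to its left, z up, the work surface at z = 0. Lengths are in mm, angles in rad, forces in N, time in s.
With the tool pointing down it reaches from about 375 to 825 mm from the base axis. Payload 5.5 kg.
Tool frame: the origin (TCP) lies between the finger pads; the fingertips stand 8 mm ahead of it and the grasp point (between the pads) lies 11 mm behind it (ctrl.finger_overhang is the distance from the TCP to the fingertips, in mm); z points along the fingers, y is the line along which they close (so a half turn about z gives the same grasp; the last joint's range is limited). The gripper opens to 85 mm and grips with 20 to 120 N. Pads are 22 mm wide; open, the fingers measure 114 mm over their backs; the gripper's body (76 mm by 85 mm) begins 54 mm behind the grasp point. The pads swing forward as they close: fully open they stand 13 mm farther back than shut.
Start: joints at [-1.128, 0.314, -0.047, 1.21, 0, 1.571], TCP at [257.079, -542.13, 200.599] pointing down, gripper open.
Joint ranges: [-2.67, 2.67], [-0.69, 1.73], [-1.03, 1.25], [-2.08, 2.16], [-1.42, 1.45], [-3.14, 3.14]. Speed limits (rad/s): [2.39, 2.39, 3.01, 3.14, 3.14, 3.14].

## Interface

Orientations are given as a unit quaternion [w, x, y, z].
In Python, from station import ctrl, cams, workorder gives the robot as it stands.
- The arm moves only by the tool carry_out, never from a script. Its argument "plan" is a list of rows, each a list of 5 numbers: the opening, from 0 (shut) to 1 (fully open), then the shift along the tool's x, y, z as a fraction of full scale, then the turn about the tool's z as a fraction of full scale. In form: [[jaw, tx, ty, tz, spin], ...]. A call has 1 to 12 rows; each row is the pose to reach, as a shift and turn from the pose commanded when the call began, along the tool's axes at that moment; what a row does not reach only later rows make up. Full scale, the value 1, is 20 cm for a shift and 60 degrees for a turn. A row lasts 1/8 s, in which the tool goes at most 62.5 mm and 10.7 degrees, less where a joint would pass 70% of its speed; a pose out of reach is approached as far as the arm can. A call with a number of a shift or a turn outside -1 to 1 is refused whole. A call with a gripper value outside its range is refused whole. The fingers move at their own pace and stop on an object; "force" is the grip in N (left out, the last holds). Time passes only in rows, so rows that repeat a pose let the fingers close. It gives the time, the measured TCP pose, the force, the opening and the grip force at its end, in the units of the state.
- ctrl.get_state(): the state, without advancing time (a new reading comes with each control period).
- cams.grab_frame(name): name is "scene" or "top" or "wrist"; returns a dict with "frame" (400x640x3 uint8, blue, green, red), "vertical_fov" (degrees; the focal length in pixels is half the picture's height over the tangent of half this angle, whatever the lens; pixels are square), "cx", "cy" (the principal point, pixels), "position" and "rotation" of the camera in the world; the wrist camera has in their place "mount" (4x4, takes a point from camera to tool coordinates, whose origin is the TCP and whose axes are the flange's). Camera axes: x right, y down, z forward; pixel columns grow to the right and rows downward; lengths in mm; the calibration is good to about 2 mm. A picture is of the moment at which its call begins: read the wrist's pose just before it. There is no depth.
- workorder.hand_in(): hands the job in; it is judged then, once.
The state is a dict: "time": time; "qpos": joint angles; "qd": joint speeds; "joint_torque": joint torques, N m; "position": TCP position; "ee_rot": TCP orientation; "wrist_force": force on the tool from outside, world axes, zero at the start; "wrist_torque": the same for the moment, N m; "grip_width": finger opening in mm; "grip_force": force on a finger pad.
Only numpy, scipy, OpenCV 4.12 (cv2) and the standard library are available. Lean on these libraries where they do the work, as an engineer would, in place of code of your own. Each camera call takes 0.05 s, during which the arm holds its last target. There are 200 camera calls.

## Task

Take the dial depth gauge from its rest and check the two slots of the moulding on the sloped stand, first the left one, then the right one as the robot sees them: push the sprung probe into the slot without forcing it until the gauge's base sits flat on the moulding, hold it still there for about a second and read the depth. Put the gauge back upright on its rest. Then take the moulding off the stand and lay it, slots up and without dropping it, flat on the free floor of the white tray if both slots are at least 8 mm deep, or of the cardboard carton if either is shallower, and leave the other things on the bench alone.

Things in the scene. Friction and masses are not known exactly. Their poses are not given: they have to be found in the camera images.
- gauge: Dial depth gauge, 195 g, loose, upright on its rest. Steel base 20 (x) x 60 (y) x 8 mm; above it a black case 18 (x) x 44 (y) mm with flat sides, 8 to 58 mm above the base's underside: grip it across the 44 mm, fingertips just clear of the base, which reaches 8 mm past the case at both ends. Origin: centre of the base's underside; z up the case, y along the base.
- dial (a point): Centre of the gauge's dial (37 mm) on its +x face, axes as the gauge's. Needle straight up (gauge +z) = depth 0; it turns 22.5 degrees per mm of depth, towards the gauge's +y side first. Bottom, at the black marker = 8 mm; in the +y half = shallower, in the -y half = deeper. It shows 15 mm with the probe free.
- probe (a joint): How far the 5 mm thick sprung probe, which comes out of the middle of the base along the gauge's -z, is pushed in, in m: 0 = free, standing 15 mm out of the base; 0.015 = level with it. Spring 0.9 N at first, 1.8 N at the end. With the base flat over a slot, the slot's depth is 0.015 minus this value.
- rest: Grey block for the gauge, fixed: 44 (x) x 84 (y) mm, flat top at 30 mm with an 18 x 18 mm well, 24 mm deep, in the middle for the probe; at each y end a cheek 5 mm high, 5 mm thick (74 mm between them). Origin: centre of its underside, z up. The gauge stands with its origin over this one, 30 mm up, its y along the rest's y, its +x the same way.
- moulding: White plastic block, 120 to 210 g, loose, on the sloped stand against its lower stops: 50 (x) x 130 (y) x 26 (z) mm. Origin: centre of its underside; z out of its upper face, leaning 30 degrees from vertical towards the robot; x up the slope, y along it to the robot's left. Between its two slots 58 mm are solid: grip there across the 50 mm.
- slot_left (a point): Mouth of the left slot in the moulding's upper face, at y = +35 mm, axes as the moulding's. Slot 32 mm long (x), 12 mm wide (y), flat floor 5 to 13 mm down, different at each start and in each slot.
- slot_right (a point): Mouth of the right slot, the same at y = -35 mm.
- stand: Aluminium stand, fixed: face 110 mm (up the slope) x 190 mm (y), at 30 degrees, low edge towards the robot. Origin: on the bench under the middle of the face, which is 60 mm up; z up, y along the face's width, x away from the robot. Two lower stops, 26 mm long at y = +-52 mm and 12 mm high, hold the moulding; between them it is open.
- tray: White plastic tray for good pieces, fixed: 260 (x) x 220 (y) x 55 mm, walls and floor 4 mm. Origin: centre of its underside, z up. Two finished mouldings lie stacked (to 56 mm) along its +x wall, x from 64 to 123 mm; the other floor is free.
- tray_space (a point): Middle of the tray's free floor, on the floor, 35 mm to -x of the tray's centre. Axes as the tray's.
- carton: Open cardboard carton for rejects, fixed: 260 (x) x 220 (y) x 55 mm, walls and floor 4 mm, flaps folded out. Origin: centre of its underside, z up. One rejected moulding lies flat along its +x wall, x from 62 to 122 mm; the other floor is free.
- carton_space (a point): Middle of the carton's free floor, on the floor, 35 mm to -x of the carton's centre. Axes as the carton's.
- nippers: Side cutters with blue grips lying on the bench, 115 x 65 x 12 mm. Leave alone.
- spray: Pale plastic bottle, 42 mm thick and 115 mm tall, standing on the bench. Leave alone.
- deburr_block: Cork block, 70 x 35 x 22 mm, lying on the bench. Leave alone.
Things that resemble listed ones, but are neither listed nor needed, are in the scene too. There is more than one size of the gauge; the one meant has the size given above.

How it is judged (in metres and radians):
On the way, in this order (a step that is already met when the one before it is completed fails the run):
1. the gauge's base sits flat on the moulding over the left slot (within about 3 degrees and 1.5 mm), pressed down, still, with its probe on the slot's floor, for 0.7 s (y of gauge in the frame of moulding between 0.0305 and 0.0395 m and x of gauge in the frame of moulding between -0.0145 and 0.0145 m and z of gauge in the frame of moulding between 0.0245 and 0.0275 m and angle between the z axis of gauge and the z axis of moulding, either way round below 0.05 rad and value of joint probe between 0.001 and 0.0115 m and contact force between gauge and moulding above 1 N and angle between moulding's own z axis and vertical above 0.45 rad and linear speed of gauge below 0.02 m/s), for 0.7 s.
2. the same over the right slot (y of gauge in the frame of moulding between -0.0395 and -0.0305 m and x of gauge in the frame of moulding between -0.0145 and 0.0145 m and z of gauge in the frame of moulding between 0.0245 and 0.0275 m and angle between the z axis of gauge and the z axis of moulding, either way round below 0.05 rad and value of joint probe between 0.001 and 0.0115 m and contact force between gauge and moulding above 1 N and angle between moulding's own z axis and vertical above 0.45 rad and linear speed of gauge below 0.02 m/s), for 0.7 s.
3. the gauge stands upright on its rest again, let go (x of gauge in the frame of rest between -0.01 and 0.01 m and y of gauge in the frame of rest between -0.01 and 0.01 m and z of gauge in the frame of rest between 0.028 and 0.032 m and angle between gauge's own z axis and vertical below 0.06 rad and contact force between the fingers and gauge below 0.05 N), for 0.2 s.
At the end, for the whole second after the job is handed in: Gauge upright on its rest (within 10 mm, 0.06 rad), probe free; moulding at rest, flat and slots up (within 0.1 rad) on the floor of the tray if both slots are at least 8 mm deep, of the carton if either is shallower (within 0.6 mm of 8 mm either will do) (x of gauge in the frame of rest between -0.01 and 0.01 m and y of gauge in the frame of rest between -0.01 and 0.01 m and z of gauge in the frame of rest between 0.028 and 0.032 m and angle between gauge's own z axis and vertical below 0.06 rad and value of joint probe below 0.002 m and angle between moulding's own z axis and vertical below 0.1 rad and linear speed of each of moulding, gauge below 0.02 m/s and ((x of moulding in the frame of tray between -0.12 and 0.12 m and y of moulding in the frame of tray between -0.1 and 0.1 m and z of moulding in the frame of tray between -0.004 and 0.012 m and z of each of floor_left_c0, floor_right_c0 in the frame of moulding below 0.0146 m) or (x of moulding in the frame of carton between -0.12 and 0.12 m and y of moulding in the frame of carton between -0.1 and 0.1 m and z of moulding in the frame of carton between -0.004 and 0.012 m and z of any of floor_left_c0, floor_right_c0 in the frame of moulding above 0.0134 m))); the robot touches nothing.
It fails at once if the gauge is forced: more than 80 N between gauge and moulding (contact force between gauge and moulding above 80 N).
It fails at once if the moulding is dropped (falls free of the fingers faster than 0.75 m/s, about 30 mm) (contact force between the fingers and moulding below 0.05 N and linear speed of moulding above 0.75 m/s).
It fails at once if the nippers are moved more than 30 mm (distance of nippers from where it was at the start of the episode above 0.03 m).
It fails at once if the bottle is moved more than 30 mm (distance of spray from where it was at the start of the episode above 0.03 m).
It fails at once if the cork block is moved more than 30 mm (distance of deburr_block from where it was at the start of the episode above 0.03 m).
It also fails if it takes over 58 s, if anything falls off the work surface, if the arm or the gripper's body presses on something with over 40 N, if the wrist force passes 120 N, or if a joint passes its speed limit or range.

## Working session

There is one attempt and no reset: what is moved stays moved. The work goes in short steps, Python scripts to look and compute and a tool call to move; the robot and the scene stay as the last step left them, time stands still between calls to the robot, and variables do not carry over. Pictures are saved under pics/ and viewed, at most 10 in all, crops included, and the job is handed in when it is done.

Besides the shell and the picture viewer there is one more tool, called after "Call:" in YAML: its name, and indented under it one key for each argument. carry_out: Moves the arm, as the interface text tells. Its arguments: {"type":"object","properties":{"plan":{"type":"array"},"force":{"type":"number"}},"required":["plan"]}

```bash
mkdir -p pics
python3 - <<'E'
from station import ctrl,cams
import cv2,numpy as np
s=ctrl.get_state();print({k:np.round(v,3).tolist() for k,v in s.items() if k in('time','position','ee_rot','qpos')})
for n in("scene","top","wrist"):
    f=cams.grab_frame(n);cv2.imwrite(f"pics/{n}0.png",f["frame"]);print(n,{k:np.round(v,3).tolist() for k,v in f.items() if k!="frame"})
E
```

```text
{'time': 0.0, 'qpos': [-1.128, 0.314, -0.048, 1.21, 0.0, 1.571], 'position': [256.822, -541.554, 199.728], 'ee_rot': [-0.001, 0.976, 0.22, -0.0]}
scene {'vertical_fov': 54.271, 'cx': 314.389, 'cy': 197.694, 'position': [1295.605, 254.83, 680.395], 'rotation': [-0.258, 0.521, 0.734, -0.349]}
top {'vertical_fov': 50.778, 'cx': 325.161, 'cy': 199.914, 'position': [516.035, -8.768, 1010.347], 'rotation': [0.009, -0.703, 0.711, -0.017]}
wrist {'vertical_fov': 71.158, 'cx': 319.388, 'cy': 203.71, 'mount': [[0.0, -0.944, -0.329, 85.138], [1.0, 0.001, -0.001, -0.182], [0.001, -0.329, 0.944, -172.856], [0.0, 0.0, 0.0, 1.0]]}
```

View pics/top0.png

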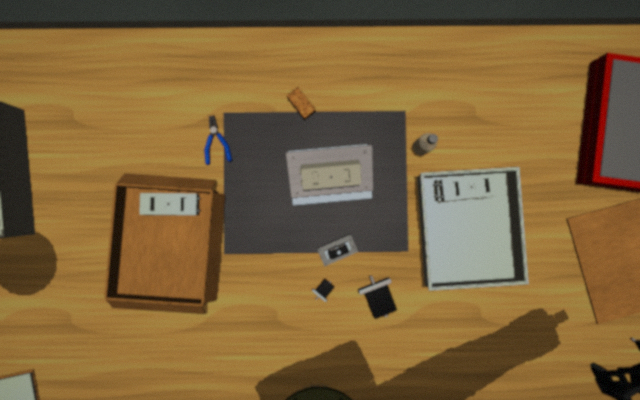

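View pics/scene0.png

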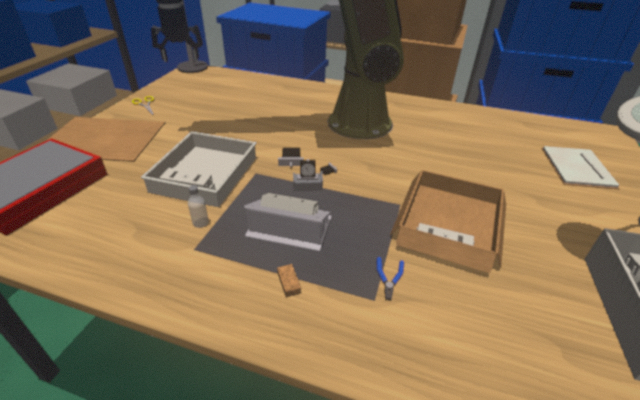

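The top view shows the gauge on its grey rest at about (338,249). Look-alikes are a black piece with a grey bar at (378,297) and a small black one at (323,290). The moulding on the stand is at (330,177), the carton at (165,245) and the tray at (473,230). The scene view shows the gauge's dial at (308,170), facing away from the robot.

View pics/c1.png

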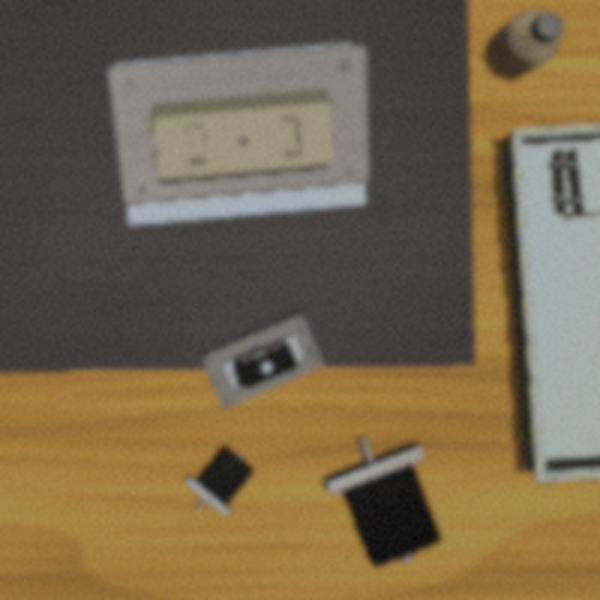

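The crop shows the upright gauge on its rest at (265,362), which is top-view pixel (338,250). The lying gauge at (385,505) is larger and the one at (222,480) is smaller, so I choose the one on the rest. The moulding's top corners in the crop are about (153,104), (330,93), (333,165) and (160,183).

```bash
cat > h.py <<'E'
import numpy as np,cv2
from scipy.spatial.transform import Rotation as Ro
from station import ctrl,cams
def q(v): return Ro.from_quat([v[1],v[2],v[3],v[0]]).as_matrix()
def cam(f,s=None):
    if "mount" in f:
        T=np.eye(4);T[:3,:3]=q(s["ee_rot"]);T[:3,3]=s["position"];M=T@np.array(f["mount"]);R,p=M[:3,:3],M[:3,3]
    else: R,p=q(f["rotation"]),np.array(f["position"])
    return R,p,200/np.tan(np.radians(f["vertical_fov"])/2),f["cx"],f["cy"]
def ray(c,px):
    R,p,F,cx,cy=c;return p,R@np.array([(px[0]-cx)/F,(px[1]-cy)/F,1])
def onz(c,px,z):
    p,d=ray(c,px);return p+d*(z-p[2])/d[2]
def proj(c,P):
    R,p,F,cx,cy=c;v=R.T@(np.array(P)-p);return np.array([cx+F*v[0]/v[2],cy+F*v[1]/v[2]])
def onplane(c,px,P,n):
    p,d=ray(c,px);return p+d*((np.array(P)-p)@n)/(d@n)
def grab(n,name=None):
    s=ctrl.get_state();f=cams.grab_frame(n)
    if name: cv2.imwrite(f"pics/{name}.png",f["frame"])
    return f["frame"],cam(f,s),s
E
python3 - <<'E'
from h import *
im,c,s=grab("top")
g=lambda x,y:(250+x/3,130+y/3)
for n,P,z in[("rest",[(202,357),(302,316),(327,365),(225,405)],32),("mould",[(153,104),(330,93)],102),("mould",[(333,165),(160,183)],75),("standhi",[(107,65),(367,44)],87),("standlo",[(128,225),(368,205)],33)]:
    Q=np.array([onz(c,g(*p),z) for p in P]);print(n,Q.round(1).tolist(),Q.mean(0).round(1))
for n,px,z in[("carton",[(122,187),(217,190),(207,308),(110,300)],55),("tray",[(420,172),(520,168),(527,284),(430,289)],55)]:
    Q=np.array([onz(c,p,z) for p in px]);print(n,Q[:,:2].round(0).tolist(),Q.mean(0).round(1))
for n,px in[("nip",(216,140)),("spray",(427,144)),("cork",(301,102)),("big",(378,297)),("small",(323,290))]:print(n,onz(c,px,15).round())
E
```

```text
rest [[438.8, -1.0, 32.0], [469.3, -78.6, 32.0], [431.4, -97.4, 32.0], [401.7, -18.3, 32.0]] [435.3 -48.8  32. ]
mould [[626.5, 31.6, 102.0], [633.1, -96.2, 102.0]] [629.8 -32.3 102. ]
mould [[582.9, -100.2, 75.0], [571.0, 28.2, 75.0]] [576.9 -36.   75. ]
standhi [[657.4, 65.7, 87.0], [670.9, -125.5, 87.0]] [664.1 -29.9  87. ]
standlo [[541.3, 54.9, 33.0], [554.5, -131.0, 33.0]] [547.9 -38.   33. ]
carton [[586.0, 438.0], [577.0, 224.0], [312.0, 247.0], [333.0, 464.0]] [452.  343.4  55. ]
tray [[612.0, -237.0], [619.0, -467.0], [355.0, -475.0], [347.0, -254.0]] [ 483.5 -358.4   55. ]
nip [698. 236.  15.]
spray [ 683. -265.   15.]
cork [787.  34.  15.]
big [ 323. -142.   15.]
small [341. -13.  15.]
```

Call:
carry_out:
  plan:
    - [1,0.25,-0.25,0,0]
    - [1,0.5,-0.5,0,0]
    - [1,0.75,-0.75,0,0.03]
    - [1,0.95,-0.95,0,0.065]
  force: 20

```text
time: 0.7
position: [341.4, -304.8, 200.5]
ee_rot: [0.0, 0.983, 0.185, 0.0]
wrist_force: [1.5, 0.3, -0.1]
grip_width: 85.5
grip_force: 0.0
```

Call:
carry_out:
  plan:
    - [1,0.25,-0.25,0,0]
    - [1,0.5,-0.5,0,0]
    - [1,0.75,-0.75,0.05,0]
    - [1,0.92,-0.9,0.1,0]
    - [1,0.92,-0.9,0.1,0]
    - [1,0.92,-0.9,0.1,0]

```text
time: 1.45
position: [446.2, -71.5, 180.4]
ee_rot: [0.0, 0.982, 0.187, -0.0]
wrist_force: [0.3, -0.2, -0.4]
grip_width: 85.4
grip_force: 0.0
```

```bash
cat >> h.py <<'E'
def rel(tgt,yaw=None,s=None):
    "fractions tx,ty,tz,spin from measured pose to world TCP target, tool-x yaw deg"
    s=s or ctrl.get_state();R=q(s["ee_rot"]);d=R.T@(np.array(tgt,float)-s["position"])/200
    y0=np.degrees(np.arctan2(R[1,0],R[0,0]));return d.round(3),None if yaw is None else round(-(yaw-y0)/60,3)
def st():
    s=ctrl.get_state();R=q(s["ee_rot"]);print("t",s["time"],"p",np.round(s["position"],1),"yaw",np.degrees(np.arctan2(R[1,0],R[0,0])).round(2),"tilt",R[:,2].round(3),"F",np.round(s["wrist_force"],1),"T",np.round(s["wrist_torque"],2),"w",round(float(s["grip_width"]),1),"gf",np.round(s["grip_force"],1))
E
python3 -c "
from h import *
st();im,c,s=grab('wrist','w1');print(proj(c,(435,-49,35)),proj(c,(435,-49,88)))"
```

```text
t 1.45 p [446.2 -71.5 180.4] yaw 21.57 tilt [-0.001 -0.    -1.   ] F [ 0.3 -0.2 -0.4] T [-0.01 -0.01  0.01] w 85.4 gf 0.0
[298.54046613 184.7745595 ] [294.74906213 198.86775755]
```

View pics/w1.png

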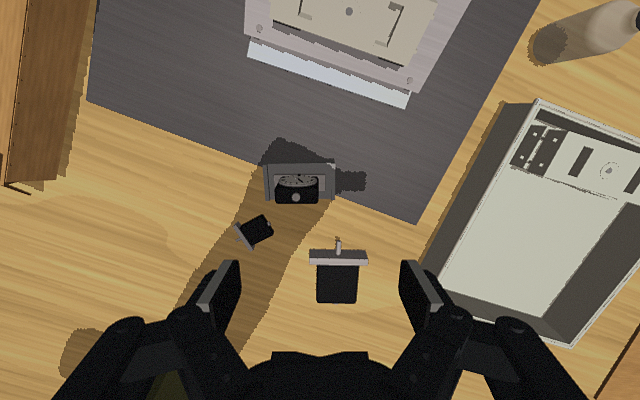

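The wrist view shows the gauge on its rest, with case columns 275–318, the stem dot at (296,198) and the dial facing the camera. The rest's edges are level in the picture, so the yaw is right. The lying look-alikes are at (255,230) and (337,275).

Run:
```python
from h import *
im=cv2.imread("pics/w1.png");_,c,s=grab("wrist")
print("stem",onz(c,(296,198),89),"caseL/R back",onz(c,(275,203),88),onz(c,(318,203),88))
print("rest far corners",onz(c,(263,164),35),onz(c,(333,163),35))
P=[445,-49,53]
print(rel([*onz(c,(296.3,198),89)[:2],110],21.6,s),rel([*onz(c,(296.3,198),89)[:2],53],21.6,s))
```

```text
stem [436.46958117 -50.61358777  89.        ] caseL/R back [423.43405324 -32.82149399  88.        ] [439.26550321 -73.00871986  88.        ]
rest far corners [443.08081058  -3.31163144  35.        ] [473.62804842 -77.72206053  35.        ]
(array([-0.004, -0.117,  0.353]), np.float64(-0.002)) (array([-0.004, -0.117,  0.638]), np.float64(-0.002))
```

Call:
carry_out:
  plan:
    - [1,-0.001,-0.117,0.15,0]
    - [1,-0.001,-0.117,0.35,-0.005]
    - [1,-0.001,-0.117,0.55,-0.005]
    - [1,-0.001,-0.117,0.645,-0.005]
    - [1,-0.001,-0.117,0.645,-0.005]
    - [0.4,-0.001,-0.117,0.645,-0.005]
    - [0.4,-0.001,-0.117,0.645,-0.005]
    - [0.3,-0.001,-0.117,0.645,-0.005]
    - [0.3,-0.001,-0.117,0.645,-0.005]
    - [0.3,-0.001,-0.117,0.645,-0.005]
  force: 20

```text
time: 2.8
position: [438.7, -50.2, 52.7]
ee_rot: [0.0, 0.982, 0.189, 0.001]
wrist_force: [-0.5, 0.9, 7.0]
grip_width: 43.0
grip_force: 20.4
```

```bash
python3 -c "
from h import *
st();im,c,s=grab('wrist','w2')"
```

```text
t 2.8 p [438.7 -50.2  52.7] yaw 21.79 tilt [ 0.002 -0.    -1.   ] F [-0.5  0.9  7. ] T [-0.03  0.17 -0.03] w 43.0 gf 20.4
```

View pics/w2.png

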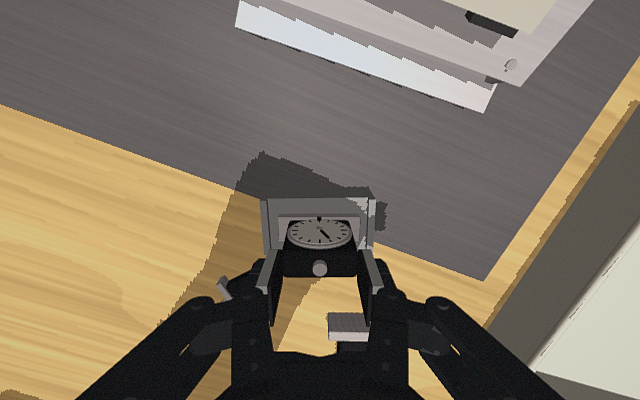

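The gauge is gripped at 43 mm. Its dial at (320,232) faces the camera and the needle shows the probe-free position.

```bash
python3 -c "
from h import *
print(rel([520,-36,190],4))"
```

```text
(array([ 0.405,  0.086, -0.686]), np.float64(0.296))
```

Call:
carry_out:
  plan:
    - [0.3,0,0,-0.12,0]
    - [0.3,0,0,-0.35,0.05]
    - [0.3,0.15,0.04,-0.6,0.15]
    - [0.3,0.3,0.08,-0.687,0.25]
    - [0.3,0.405,0.086,-0.687,0.296]
    - [0.3,0.405,0.086,-0.687,0.296]
    - [0.3,0.405,0.086,-0.687,0.296]

```text
time: 3.72
position: [518.0, -36.1, 188.4]
ee_rot: [0.0, 0.999, 0.035, -0.001]
wrist_force: [0.0, 0.1, -2.8]
grip_width: 43.1
grip_force: 21.2
```

```bash
python3 -c "
from h import *
st();im,c,s=grab('wrist','w3');cv2.imwrite('pics/w3c.png',cv2.resize(im[0:300,120:520],(800,600)))"
```

```text
t 3.725 p [518.  -36.1 188.4] yaw 4.06 tilt [-0.002 -0.    -1.   ] F [ 0.   0.1 -2.8] T [ 0.05 -0.03  0.02] w 43.1 gf 21.2
```

View pics/w3c.png

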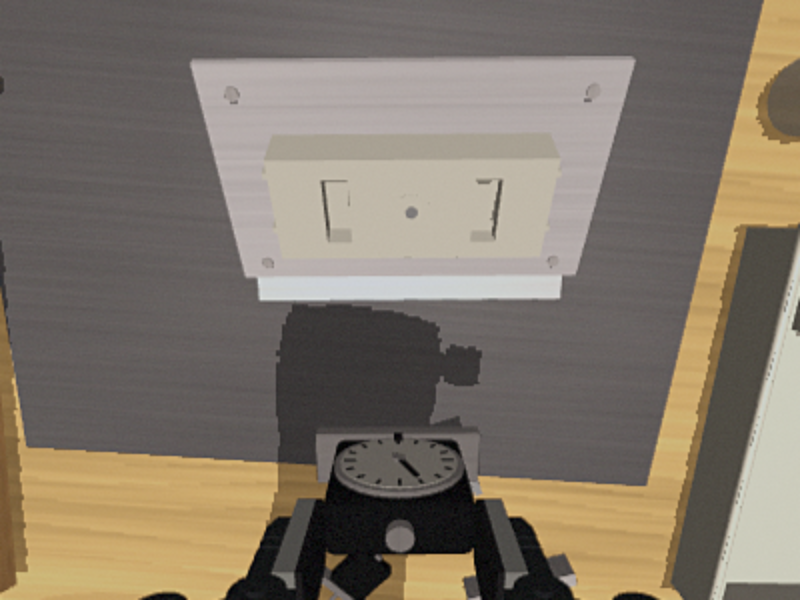

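The view shows the moulding's upper face with crop corners (268,160), (558,158), (545,258) and (277,258). The left slot spans x 322–348, the right one 472–502, both rows 180–241, and the mid hole is at (411,212). The yaw matches.

Run:
```python
from h import *
s=ctrl.get_state();f=cams.grab_frame("wrist");c=cam(f,s)
g=lambda x,y:(120+x/2,y/2)
hi=[onz(c,g(*p),87.5) for p in[(192,62),(634,58)]];lo=[onz(c,g(*p),32.5) for p in[(247,275),(577,275)]]
print("stand",np.round(hi+lo,1).tolist())
psi=np.radians(4.0)
ex=np.array([np.cos(psi),np.sin(psi),0]);ey=np.array([-np.sin(psi),np.cos(psi),0]);ez=np.array([0,0,1.])
n=-.5*ex+.866*ez;u=.866*ex+.5*ez
O=np.mean(hi+lo,0);O[2]=60;print("O",O)
for k,p in dict(hole=(411,212),ul=(268,160),ur=(558,158),ll=(277,258),lr=(545,258),sl_ul=(322,180),sl_ll=(328,241),sr_ur=(502,180),sr_lr=(496,241)).items():
    P=onplane(c,g(*p),O+26*n,n);d=P-O;print(k,P.round(1),"s,y",round(d@u,1),round(d@ey,1))
```

```text
stand [[656.9, 62.7, 87.5], [671.6, -125.0, 87.5], [562.5, 55.2, 32.5], [575.9, -134.1, 32.5]]
O [616.72098022 -35.33031905  60.        ]
hole [603.2 -35.3  82.3] s,y -0.5 1.0
ul [620.2  29.   94.6] s,y 24.2 63.9
ur [629.9 -97.2  95.1] s,y 25.2 -62.7
ll [576.6  30.3  69.6] s,y -25.9 68.3
lr [ 586.2 -104.8   69.6] s,y -25.8 -67.1
sl_ul [614.    5.8  90.1] s,y 15.1 41.2
sl_ll [586.9   4.2  74.5] s,y -16.1 41.5
sr_ur [619.7 -74.9  90.1] s,y 15.2 -39.7
sr_lr [592.8 -78.2  74.5] s,y -16.0 -41.1
```

```bash
python3 -c "
from h import *
print(rel([598,-0.8,135],4),rel([598,-.8,110],4))"
```

```text
(array([ 0.412, -0.148,  0.267]), np.float64(0.0)) (array([ 0.412, -0.148,  0.392]), np.float64(0.0))
```

Call:
carry_out:
  plan:
    - [0.3,0.15,-0.06,0.02,0]
    - [0.3,0.3,-0.12,0.05,0]
    - [0.3,0.412,-0.148,0.1,0]
    - [0.3,0.412,-0.148,0.24,0]
    - [0.3,0.412,-0.148,0.33,0]
    - [0.3,0.412,-0.148,0.38,0]
    - [0.3,0.412,-0.148,0.385,0]
    - [0.3,0.412,-0.148,0.385,0]

```text
time: 4.82
position: [599.8, -0.9, 112.8]
ee_rot: [0.0, 0.999, 0.035, 0.001]
wrist_force: [-0.4, 0.0, -2.3]
grip_width: 42.9
grip_force: 21.2
```

```bash
python3 -c "
from h import *
st()"
```

```text
t 4.825 p [599.8  -0.9 112.8] yaw 4.0 tilt [ 0.001  0.    -1.   ] F [-0.4  0.  -2.3] T [-0.01 -0.06  0.05] w 42.9 gf 21.2
```

Call:
carry_out:
  plan:
    - [0.3,0,0,0.012,0]
    - [0.3,-0.02,0,0.024,0]
    - [0.3,-0.04,0,0.035,0]
    - [0.3,-0.06,0,0.047,0]
    - [0.3,-0.06,0,0.047,0]

```text
time: 5.45
position: [589.6, -1.2, 105.9]
ee_rot: [-0.0, 0.999, 0.035, 0.003]
wrist_force: [-2.3, 1.6, 12.7]
grip_width: 42.9
grip_force: 26.3
```

```bash
python3 -c "
from h import *
st();im,c,s=grab('wrist','w4');cv2.imwrite('pics/w4c.png',cv2.resize(im[80:300,200:440],(655,600)))"
```

```text
t 5.45 p [589.6  -1.2 105.9] yaw 4.03 tilt [ 0.006  0.001 -1.   ] F [-2.3  1.6 12.7] T [0.29 0.35 0.04] w 42.9 gf 26.3
```

View pics/w4c.png

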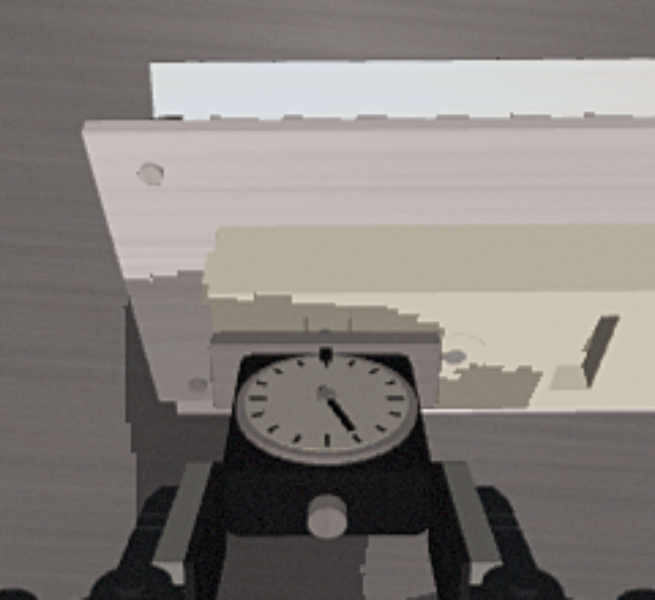

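The gauge is tilting in the grip: the dial's aspect rose to about 0.62, roughly 11°. The base is on the moulding over the left slot, with the needle still near 15.

Call:
carry_out:
  plan:
    - [0.3,-0.02,0,0.01,0]
    - [0.3,-0.04,0,0.022,0]
    - [0.3,-0.06,0,0.034,0]
    - [0.3,-0.06,0,0.034,0]

```text
time: 6.0
position: [576.6, -2.0, 98.3]
ee_rot: [-0.0, 0.999, 0.035, 0.002]
wrist_force: [-3.1, 2.4, 10.6]
grip_width: 42.8
grip_force: 30.0
```

```bash
cat >> h.py <<'E'
def dial(name=None):
    "dial ellipse from its light face: centre, axes, aspect -> gauge tilt estimate"
    im,c,s=grab("wrist",name);g=cv2.cvtColor(im,cv2.COLOR_BGR2GRAY)
    b=((g>95)*255).astype("uint8");b[:180]=b[:180];b=cv2.morphologyEx(b,cv2.MORPH_CLOSE,np.ones((5,5)))
    for k in cv2.findContours(b,cv2.RETR_EXTERNAL,2)[0]:
        if 900<cv2.contourArea(k)<6000:
            e=cv2.fitEllipse(k)
            if abs(e[0][0]-320)<25 and e[0][1]>150: print("ell",np.round(e[0],1),np.round(e[1],1),"asp",round(min(e[1])/max(e[1]),3),e[2].__round__(1),cv2.contourArea(k))
    return im,c,s
E
python3 -c "
from h import *
st();dial('w5')
im=cv2.imread('pics/w4.png')"
```

```text
t 6.0 p [576.6  -2.   98.3] yaw 4.03 tilt [ 0.004  0.001 -1.   ] F [-3.1  2.4 10.6] T [ 0.28  0.46 -0.01] w 42.8 gf 30.0
ell [322.2 332.8] [ 42.9 113.5] asp 0.378 89.5 3386.5
```

Run:
```python
from h import *
for n in("w3","w4","w5"):
    im=cv2.imread(f"pics/{n}.png");g=cv2.GaussianBlur(cv2.cvtColor(im,cv2.COLOR_BGR2GRAY),(3,3),0)
    print(n,[int(v) for v in g[195:285:5,312]])
    print([int(v) for v in g[228,270:375:5]])
```

```text
w3 [56, 55, 56, 57, 72, 94, 96, 95, 97, 97, 94, 11, 20, 15, 30, 50, 12, 60]
[55, 53, 118, 117, 78, 92, 97, 96, 95, 93, 71, 95, 97, 96, 91, 88, 65, 113, 93, 95, 95]
w4 [131, 114, 93, 87, 121, 119, 120, 120, 120, 121, 108, 50, 23, 18, 33, 56, 24, 61]
[146, 146, 118, 63, 117, 121, 119, 119, 120, 121, 62, 115, 119, 121, 121, 121, 95, 120, 125, 129, 129]
w5 [119, 76, 135, 131, 131, 133, 131, 133, 132, 131, 134, 111, 23, 23, 23, 44, 69, 60]
[60, 62, 61, 68, 133, 113, 131, 130, 132, 132, 131, 131, 133, 36, 57, 116, 113, 40, 102, 102, 102]
```

```bash
cat >> h.py <<'E'
def dial2(im,c,s,gz=33):
    "dial face by flood fill; hull ellipse; needle angle (deg from gauge +z toward +y) by rectifying the ellipse"
    g=cv2.GaussianBlur(cv2.cvtColor(im,cv2.COLOR_BGR2GRAY),(3,3),0)
    best=None
    for sx in(306,312,330):
      for sy in(222,230,236):
        m=np.zeros((402,642),"uint8");cv2.floodFill(g.copy(),m,(sx,sy),255,8,8,4|cv2.FLOODFILL_FIXED_RANGE|(255<<8))
        k=max(cv2.findContours(m[1:-1,1:-1].copy(),cv2.RETR_EXTERNAL,2)[0],key=cv2.contourArea);h=cv2.convexHull(k);a=cv2.contourArea(h)
        if a<5000 and(best is None or a>best[0]):best=(a,h)
    e=cv2.fitEllipse(best[1]);(x,y),(a1,a2),an=e
    r=max(a1,a2)/2;b=min(a1,a2)/2
    # sample dark pixels radially; image up = gauge -z, image right = gauge -y
    ang=np.arange(0,360,1.);sc=[]
    for t in ang:
        tr=np.radians(t);rr=np.linspace(.15,.55,12)
        sc.append(g[np.clip((y+b*rr*np.cos(tr)).round().astype(int),0,399),np.clip((x-r*rr*np.sin(tr)).round().astype(int),0,639)].astype(float).mean())
    sc=np.array(sc);w=np.clip(np.median(sc)-sc-12,0,None);z=(w*np.exp(1j*np.radians(ang))).sum();A=np.degrees(np.angle(z))%360
    print("ell",np.round(e[0],1),"axes",round(2*r,1),round(2*b,1),"asp",round(b/r,3),"rot",round(an,1),"needle",round(A,1),"depth",round(A/22.5,2),"dark",round(float(sc.min())),int(ang[sc.argmin()]),"med",np.median(sc))
    return e
E
python3 - <<'E'
from h import *
for n in("w2","w3","w4","w5"):
    dial2(cv2.imread(f"pics/{n}.png"),None,None)
E
```

```text
ell [332.9 228.1] axes 84.7 34.7 asp 0.409 rot 80.6 needle 218.8 depth 9.73 dark 66 218 med 96.04166666666666
ell [311.8 228.5] axes 72.4 37.8 asp 0.522 rot 101.9 needle 298.5 depth 13.27 dark 56 308 med 90.5
ell [319.1 227.9] axes 59.2 34.5 asp 0.583 rot 89.9 needle 319.8 depth 14.22 dark 29 324 med 116.58333333333333
ell [319.2 224.1] axes 61.4 46.0 asp 0.749 rot 90.4 needle 268.4 depth 11.93 dark 49 282 med 130.58333333333334
```

Call:
carry_out:
  plan:
    - [0.3,-0.012,0,0.008,0]
    - [0.3,-0.022,0,0.014,0]
    - [0.3,-0.02,0,0.018,0]
    - [0.3,-0.02,0,0.018,0]

```text
time: 6.55
position: [572.1, -2.3, 94.8]
ee_rot: [-0.0, 0.999, 0.035, 0.001]
wrist_force: [-6.6, 1.3, 14.0]
grip_width: 43.0
grip_force: 31.2
```

```bash
python3 -c "
from h import *
st();im,c,s=grab('wrist','w6');dial2(im,c,s)"
```

```text
t 6.55 p [572.1  -2.3  94.8] yaw 4.03 tilt [ 0.003  0.001 -1.   ] F [-6.6  1.3 14. ] T [0.26 1.06 0.04] w 43.0 gf 31.2
ell [319.2 222.9] axes 62.5 50.0 asp 0.801 rot 89.8 needle 255.7 depth 11.36 dark 39 264 med 133.66666666666666
```

Call:
carry_out:
  plan:
    - [0.3,-0.008,0,0.006,0]
    - [0.3,-0.008,0,0.012,0]
    - [0.3,-0.008,0,0.012,0]
    - [0.3,-0.008,0,0.012,0]

```text
time: 7.1
position: [571.8, -2.3, 94.2]
ee_rot: [-0.0, 0.999, 0.035, 0.003]
wrist_force: [-8.5, 1.2, 23.5]
grip_width: 42.7
grip_force: 32.7
```

```bash
python3 -c "
from h import *
st();im,c,s=grab('wrist','w7');dial2(im,c,s);cv2.imwrite('pics/w7c.png',cv2.resize(im[80:300,200:440],(655,600),interpolation=cv2.INTER_CUBIC))"
```

```text
t 7.1 p [571.8  -2.3  94.2] yaw 4.03 tilt [ 0.005  0.001 -1.   ] F [-8.5  1.2 23.5] T [0.3  1.35 0.04] w 42.7 gf 32.7
ell [319.3 223.1] axes 62.8 50.8 asp 0.809 rot 88.2 needle 256.7 depth 11.41 dark 42 264 med 134.0
```

View pics/w7c.png

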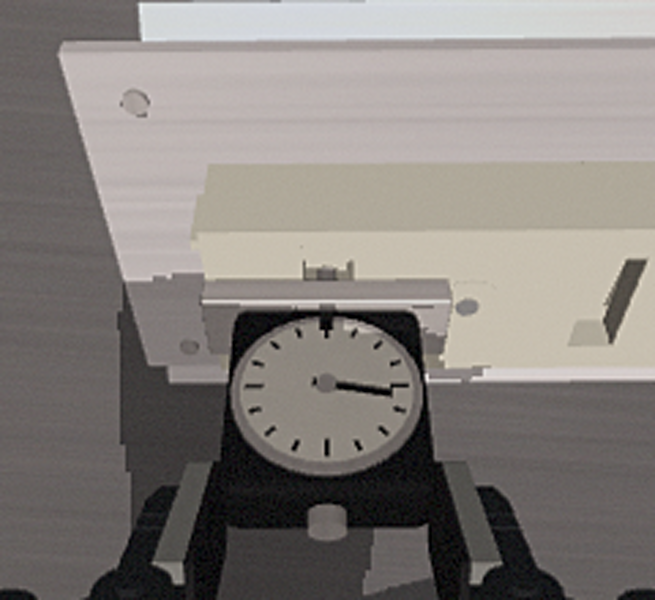

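The dial is clear. Needle from (327,382) to (390,392) reads about 12.5 mm. The base's far bottom edge is at row 282, the slot's upper end at row 262 and the hole at (467,307). I'll cast these pixels to check that the base is flat and where it sits.

```bash
cat >> h.py <<'E'
psi=np.radians(4.0);ex=np.array([np.cos(psi),np.sin(psi),0]);ey=np.array([-np.sin(psi),np.cos(psi),0]);n=-.5*ex+.866*np.array([0,0,1.]);u=.866*ex+.5*np.array([0,0,1.])
M=np.array([603.2,-35.3,82.3])
def sy(P): d=np.array(P)-M;return np.round([d@u,d@ey,d@n],1)
E
python3 - <<'E'
from h import *
s=ctrl.get_state();f=cams.grab_frame("wrist");c=cam(f,s)
for k,p in dict(up=(430,232),low=(560,366),slotL=(303,262),slotR=(353,262),hole=(467,307),baseL=(203,283),baseR=(450,282),rs_u=(640,260),rs_l=(606,345)).items():
    print(k,sy(onplane(c,(200+p[0]*240/655,80+p[1]*220/600),M,n)))
print("pivot",sy(np.array(s["position"])+[0,0,11]),"proj tips", proj(c,np.array(s["position"])-[0,0,0]))
E
```

```text
up [24.8 11.7  0. ]
low [-23.8 -29.2   0. ]
slotL [15.4 41.   0. ]
slotR [15.4 29.1 -0. ]
hole [-0.1 -0.2 -0. ]
baseL [ 8.3 65.6 -0. ]
baseR [8.7 5.2 0. ]
rs_u [ 16.1 -38.9   0. ]
rs_l [-14.9 -39.4   0. ]
pivot [-13.7  35.1  34.3] proj tips [319.99604524 238.03132487]
```

Run:
```python
from h import *
s=ctrl.get_state();f=cams.grab_frame("wrist");c=cam(f,s)
F=lambda p:(200+p[0]*240/655,80+p[1]*220/600)
print("cam",sy(c[1]))
for k,p,h in[("dial c",(327,382),33),("dial ctr33",(327,394),33),("dial top",(327,470),51.5),("dial bot",(327,316),14.5),("case top +x edge",(327,480),58),("case top -x edge",(240,525),58),("base top +x edge",(327,300),8),("base 282",(327,282),8),("base 282 bottom",(327,282),0),("marker",(327,312),16)]:
    print(k,h,sy(onplane(c,F(p),M+h*n,n)))
```

```text
cam [140.3  35.3 132.9]
dial c 33 [11.4 35.2 33. ]
dial ctr33 33 [ 7.1 35.2 33. ]
dial top 51.5 [ 6.2 35.2 51.5]
dial bot 14.5 [12.1 35.2 14.5]
case top +x edge 58 [13.3 35.2 58. ]
case top -x edge 58 [-4.9 53.3 58. ]
base top +x edge 8 [10.7 35.3  8. ]
base 282 8 [16.6 35.3  8. ]
base 282 bottom 0 [ 8.7 35.3  0. ]
marker 16 [15.1 35.3 16. ]
```

The moulding has not moved, and the base bottom edge sits at s≈+8.5, so the gauge is centred on the slot. The dial aspect of 0.80–0.81 matches the 0.80 expected for a flat base. I'll hold here for a second and read the dial again.

Call:
carry_out:
  plan:
    - [0.3,0,0,0,0]
    - [0.3,0,0,0,0]
    - [0.3,0,0,0,0]
    - [0.3,0,0,0,0]
    - [0.3,0,0,0,0]
    - [0.3,0,0,0,0]
    - [0.3,0,0,0,0]

```text
time: 8.12
position: [571.8, -2.3, 94.2]
ee_rot: [-0.0, 0.999, 0.035, 0.003]
wrist_force: [-7.7, 1.0, 24.2]
grip_width: 42.7
grip_force: 32.7
```

```bash
cat >> h.py <<'E'
def needle(im,c,C,ax,az,ay,name=None):
    "C dial centre world, az gauge z, ay gauge y; rectify dial plane to 10 px/mm and find needle"
    pts=[(a,b) for a in(-20,20) for b in(-20,20)]
    src=np.float32([proj(c,C+a*ay+b*az) for a,b in pts]);dst=np.float32([(200-a*10,200-b*10) for a,b in pts])
    w=cv2.warpPerspective(im,cv2.getPerspectiveTransform(src,dst),(400,400),flags=cv2.INTER_CUBIC)
    g=cv2.GaussianBlur(cv2.cvtColor(w,cv2.COLOR_BGR2GRAY),(7,7),0)
    if name: cv2.imwrite(f"pics/{name}.png",w)
    m=np.zeros_like(g);cv2.circle(m,(200,200),128,255,-1);med=np.median(g[m>0])
    b=((g<med*.6)&(m>0)).astype("uint8")
    N,l,stt,ce=cv2.connectedComponentsWithStats(b)
    for i in range(1,N):
        if stt[i][4]>300:
            yx=np.argwhere(l==i)[:,::-1].astype("float32");v=cv2.fitLine(yx,2,0,.01,.01).ravel()[:2];d=ce[i]-200;v=v*np.sign(v@d)
            A=np.degrees(np.arctan2(-v[0],-v[1]))%360;print("blob",stt[i].tolist(),"angle",round(A,1),"depth",round(A/22.5,2))
    return w
E
python3 - <<'E'
from h import *
st();im,c,s=grab("wrist","w8");dial2(im,c,s)
needle(im,c,M+35.2*ey+7.5*u+33*n,u,n,ey,"r1")
E
```

```text
t 8.125 p [571.8  -2.3  94.2] yaw 4.03 tilt [ 0.005  0.001 -1.   ] F [-7.7  1.  24.2] T [0.36 1.41 0.04] w 42.7 gf 32.7
ell [319.3 223.1] axes 62.8 50.8 asp 0.81 rot 88.3 needle 256.6 depth 11.4 dark 45 263 med 133.95833333333331
blob [214, 195, 115, 40, 2413] angle 280.5 depth 12.47
```

Call:
carry_out:
  plan:
    - [0.3,0.008,0,-0.004,0]
    - [0.3,0.008,0,-0.004,0]
    - [0.3,0.008,0,-0.004,0]
    - [0.3,0.008,0,-0.004,0]
    - [0.3,0.008,0,-0.004,0]
    - [0.3,0.008,0,-0.004,0]
    - [0.3,0.008,0,-0.004,0]

```text
time: 9.05
position: [571.9, -2.3, 94.3]
ee_rot: [-0.0, 0.999, 0.035, 0.001]
wrist_force: [-10.6, 1.4, 23.1]
grip_width: 43.0
grip_force: 32.6
```

Run:
```python
from h import *
st();im,c,s=grab("wrist","w9");dial2(im,c,s)
needle(im,c,M+35.2*ey+7.5*u+33*n,u,n,ey,"r2")
```

```text
t 9.05 p [571.9  -2.3  94.3] yaw 4.03 tilt [ 0.003  0.001 -1.   ] F [-10.6   1.4  23.1] T [ 0.21  1.85 -0.01] w 43.0 gf 32.6
ell [319.2 223.2] axes 62.7 50.5 asp 0.806 rot 89.4 needle 255.9 depth 11.37 dark 46 263 med 134.0
blob [214, 197, 115, 39, 2422] angle 280.4 depth 12.46
```

Call:
carry_out:
  plan:
    - [0.3,-0.015,0,-0.025,0]
    - [0.3,-0.055,0,-0.095,0]
    - [0.3,-0.06,0,-0.104,0]
    - [0.3,-0.06,0.15,-0.104,0]
    - [0.3,-0.06,0.3,-0.104,0]
    - [0.3,-0.06,0.35,-0.104,0]
    - [0.3,-0.06,0.35,-0.104,0]
    - [0.3,-0.06,0.35,-0.104,0]

```text
time: 10.1
position: [564.2, -72.6, 111.3]
ee_rot: [-0.0, 0.999, 0.035, -0.0]
wrist_force: [-0.1, 0.6, -1.6]
grip_width: 43.1
grip_force: 30.3
```

Run:
```python
from h import *
st();im,c,s=grab("wrist","w10");dial2(im,c,s)
print(sy(np.array(s["position"])+[0,0,11]))
needle(im,c,M-35*ey+7.5*u+(33+22)*n,u,n,ey,"r3")
```

```text
t 10.1 p [564.2 -72.6 111.3] yaw 4.04 tilt [-0.     0.001 -1.   ] F [-0.1  0.6 -1.6] T [ 0.02  0.03 -0.02] w 43.1 gf 30.3
ell [319.2 223.5] axes 62.5 48.6 asp 0.779 rot 90.2 needle 326.3 depth 14.5 dark 23 330 med 123.79166666666666
[-15.9 -34.5  55.3]
blob [191, 92, 60, 120, 2207] angle 337.1 depth 14.98
```

Call:
carry_out:
  plan:
    - [0.3,0.03,0,0.052,0]
    - [0.3,0.045,0,0.078,0]
    - [0.3,0.052,0,0.09,0]
    - [0.3,0.056,0,0.097,0]
    - [0.3,0.06,0,0.103,0]
    - [0.3,0.06,0,0.104,0]
    - [0.3,0.06,0,0.104,0]
    - [0.3,0.06,0,0.104,0]
    - [0.3,0.06,0,0.104,0]

```text
time: 11.28
position: [573.8, -72.1, 92.6]
ee_rot: [-0.0, 0.999, 0.035, -0.002]
wrist_force: [-13.5, 2.3, 21.1]
grip_width: 42.7
grip_force: 32.5
```

Run:
```python
from h import *
st();im,c,s=grab("wrist","w11");dial2(im,c,s)
print(sy(np.array(s["position"])+[0,0,11]))
needle(im,c,M-34.7*ey+7.5*u+33*n,u,n,ey,"r4")
w=cv2.resize(im[80:300,200:440],(655,600),interpolation=cv2.INTER_CUBIC);cv2.imwrite("pics/w11c.png",w)
```

```text
t 11.275 p [573.8 -72.1  92.6] yaw 4.02 tilt [-0.003  0.    -1.   ] F [-13.5   2.3  21.1] T [0.44 3.   0.04] w 42.7 gf 32.5
ell [319.1 223.5] axes 62.5 49.4 asp 0.791 rot 90.0 needle 208.4 depth 9.26 dark 42 210 med 127.25
[-16.9 -34.7  34.4]
blob [205, 217, 81, 91, 1977] angle 220.3 depth 9.79
```

Call:
carry_out:
  plan:
    - [0.3,-0.01,0,0.0,0]
    - [0.3,-0.015,0,-0.002,0]
    - [0.3,-0.015,0,-0.002,0]
    - [0.3,-0.015,0,-0.002,0]
    - [0.3,-0.015,0,-0.002,0]
    - [0.3,-0.015,0,-0.002,0]
    - [0.3,-0.015,0,-0.002,0]
    - [0.3,-0.015,0,-0.002,0]
    - [0.3,-0.015,0,-0.002,0]

```text
time: 12.45
position: [573.3, -72.2, 92.3]
ee_rot: [-0.0, 0.999, 0.035, 0.0]
wrist_force: [-5.0, 1.3, 9.5]
grip_width: 42.6
grip_force: 31.3
```

Run:
```python
from h import *
st();im,c,s=grab("wrist","w12");dial2(im,c,s)
print(sy(np.array(s["position"])+[0,0,11]))
needle(im,c,M-34.7*ey+5.5*u+33*n,u,n,ey,"r5")
w=cv2.resize(im[80:300,200:440],(655,600),interpolation=cv2.INTER_CUBIC);cv2.imwrite("pics/w12c.png",w)
```

```text
t 12.45 p [573.3 -72.2  92.3] yaw 4.03 tilt [ 0.     0.001 -1.   ] F [-5.   1.3  9.5] T [0.43 0.91 0.05] w 42.6 gf 31.3
ell [319.3 223.1] axes 62.5 50.3 asp 0.804 rot 88.2 needle 207.6 depth 9.23 dark 37 210 med 127.5
[-17.6 -34.7  34.4]
blob [206, 229, 73, 83, 1871] angle 219.7 depth 9.77
```

View pics/w12c.png

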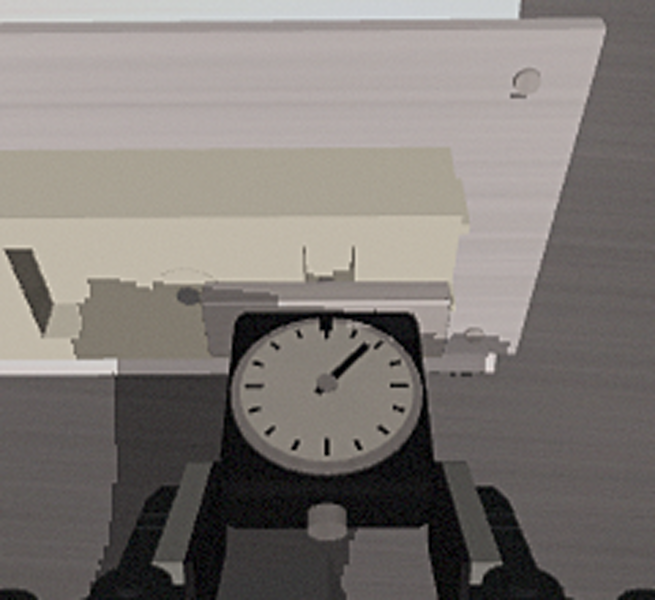

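The needle runs from (327,382) to (365,345), so the right slot is about 9.75 mm deep. The left one is about 12.5 mm. Both are at least 8 mm, so the moulding goes to the tray.

Call:
carry_out:
  plan:
    - [0.3,-0.015,0,-0.002,0]
    - [0.3,-0.03,0,-0.03,0]
    - [0.3,-0.07,0,-0.1,0]
    - [0.3,-0.1,0,-0.25,0]
    - [0.3,-0.3,0,-0.3,0]
    - [0.3,-0.5,0,-0.3,0]
    - [0.3,-0.7,0,-0.3,0]
    - [0.3,-0.8,0,-0.3,0]
    - [0.3,-0.8,0,-0.3,0]

```text
time: 13.62
position: [412.4, -84.0, 151.7]
ee_rot: [0.0, 0.999, 0.035, 0.0]
wrist_force: [1.0, -0.4, -2.0]
grip_width: 42.6
grip_force: 30.3
```

Run:
```python
from h import *
st();im,c,s=grab("wrist","w13");dial2(im,c,s)
print(rel([407.3,-61.4,90],21.8),rel([407.3,-61.4,50.3],21.8))
```

```text
t 13.625 p [412.4 -84.  151.7] yaw 3.97 tilt [ 0. -0. -1.] F [ 1.  -0.4 -2. ] T [-0.02 -0.01  0.01] w 42.6 gf 30.3
ell [319.2 223.2] axes 62.2 49.3 asp 0.793 rot 89.0 needle 327.3 depth 14.55 dark 22 329 med 118.33333333333333
(array([-0.025, -0.115,  0.309]), np.float64(-0.297)) (array([-0.025, -0.116,  0.508]), np.float64(-0.297))
```

Call:
carry_out:
  plan:
    - [0.3,0,-0.05,0.05,-0.12]
    - [0.3,-0.015,-0.08,0.15,-0.24]
    - [0.3,-0.025,-0.115,0.25,-0.297]
    - [0.3,-0.025,-0.115,0.36,-0.297]
    - [0.3,-0.025,-0.115,0.44,-0.297]
    - [0.3,-0.025,-0.115,0.47,-0.297]
    - [0.3,-0.025,-0.115,0.49,-0.297]
    - [0.3,-0.025,-0.115,0.5,-0.297]
    - [0.3,-0.025,-0.115,0.505,-0.297]
    - [0.3,-0.025,-0.115,0.505,-0.297]

```text
time: 14.92
position: [407.4, -61.4, 50.3]
ee_rot: [0.0, 0.982, 0.189, 0.0]
wrist_force: [-0.1, -0.6, -2.2]
grip_width: 43.1
grip_force: 30.3
```

Run:
```python
from h import *
st();im,c,s=grab("wrist","w14");dial2(im,c,s)
cv2.imwrite("pics/w14c.png",cv2.resize(im[80:300,200:440],(655,600),interpolation=cv2.INTER_CUBIC))
R=q(s["ee_rot"]);a=np.degrees(np.arctan2(R[1,0],R[0,0]));print(np.round(R.T@(np.array([437,-49.5,30])-s["position"]),1))
```

```text
t 14.925 p [407.4 -61.4  50.3] yaw 21.83 tilt [ 0. -0. -1.] F [-0.1 -0.6 -2.2] T [-0.04  0.04  0.05] w 43.1 gf 30.3
ell [319.1 223.5] axes 62.2 48.5 asp 0.781 rot 89.6 needle 325.7 depth 14.47 dark 25 329 med 131.20833333333331
[31.9 -0.  20.3]
```

Call:
carry_out:
  plan:
    - [0.3,0.02,0,0,0]
    - [0.3,0.04,0,-0.005,0]
    - [0.3,0.06,0,-0.01,0]
    - [0.3,0.075,0,-0.012,0]
    - [0.3,0.075,0,-0.012,0]

```text
time: 15.6
position: [420.8, -55.7, 52.2]
ee_rot: [-0.0, 0.982, 0.189, -0.0]
wrist_force: [-2.9, -0.7, -2.7]
grip_width: 42.7
grip_force: 30.4
```

Run:
```python
from h import *
st();im,c,s=grab("wrist","w15");dial2(im,c,s)
R=q(s["ee_rot"]);print(np.round(R.T@(np.array([437,-49.5,30])-s["position"]),1))
```

```text
t 15.6 p [420.8 -55.7  52.2] yaw 21.84 tilt [-0.001 -0.    -1.   ] F [-2.9 -0.7 -2.7] T [-0.4   0.71 -0.02] w 42.7 gf 30.4
ell [319.4 225.9] axes 61.2 43.6 asp 0.714 rot 89.5 needle 265.7 depth 11.81 dark 50 275 med 128.58333333333334
[17.3  0.3 22.2]
```

Call:
carry_out:
  plan:
    - [0.3,0.02,0,0.005,0]
    - [0.3,0.04,0,0.005,0]
    - [0.3,0.06,0,0,0]
    - [0.3,0.06,0,0,0]

```text
time: 16.15
position: [432.6, -51.1, 52.5]
ee_rot: [-0.0, 0.982, 0.19, 0.0]
wrist_force: [-3.1, -0.5, -1.1]
grip_width: 43.2
grip_force: 30.3
```

Run:
```python
from h import *
st();im,c,s=grab("wrist","w16");dial2(im,c,s)
R=q(s["ee_rot"]);print(np.round(R.T@(np.array([437,-49.5,30])-s["position"]),1))
```

```text
t 16.15 p [432.6 -51.1  52.5] yaw 21.85 tilt [ 0.  0. -1.] F [-3.1 -0.5 -1.1] T [-0.21  0.85  0.02] w 43.2 gf 30.3
ell [319.3 230.8] axes 59.9 36.7 asp 0.612 rot 90.0 needle 206.6 depth 9.18 dark 54 209 med 120.16666666666667
[ 4.6  0.2 22.5]
```

Call:
carry_out:
  plan:
    - [0.3,0.02,0,-0.006,0]
    - [0.3,0.04,0,-0.008,0]
    - [0.3,0.052,0,-0.008,0]
    - [0.3,0.052,0,-0.008,0]

```text
time: 16.7
position: [442.3, -47.3, 54.1]
ee_rot: [0.0, 0.982, 0.189, 0.0]
wrist_force: [-2.7, -0.7, -0.7]
grip_width: 43.1
grip_force: 29.9
```

Run:
```python
from h import *
st();im,c,s=grab("wrist","w17");dial2(im,c,s)
R=q(s["ee_rot"]);print(np.round(R.T@(np.array([437,-49.5,30])-s["position"]),1))
```

```text
t 16.7 p [442.3 -47.3  54.1] yaw 21.84 tilt [ 0.  0. -1.] F [-2.7 -0.7 -0.7] T [-0.23  0.82  0.02] w 43.1 gf 29.9
ell [319.6 229. ] axes 91.7 42.4 asp 0.463 rot 87.8 needle 228.8 depth 10.17 dark 57 178 med 104.41666666666667
[-5.7  0.1 24.1]
```

Run:
```python
from h import *
for nme in("w2","w16","w17"):
    g=cv2.GaussianBlur(cv2.cvtColor(cv2.imread(f"pics/{nme}.png"),cv2.COLOR_BGR2GRAY),(3,3),0)
    for col in(303,319):print(nme,col,[int(v) for v in g[196:286:3,col]])
    print("row",[int(v) for v in g[228,255:390:5]])
```

```text
w2 303 [62, 96, 98, 97, 97, 99, 81, 108, 86, 82, 107, 106, 105, 106, 106, 115, 107, 58, 16, 19, 20, 19, 22, 22, 23, 19, 18, 63, 119, 121]
w2 319 [61, 99, 99, 98, 98, 99, 84, 25, 25, 103, 94, 89, 103, 105, 99, 40, 103, 122, 19, 20, 20, 36, 81, 123, 121, 122, 126, 67, 145, 180]
row [128, 125, 99, 90, 98, 126, 128, 85, 106, 108, 106, 106, 103, 80, 105, 105, 105, 103, 99, 64, 123, 99, 93, 98, 65, 60, 88]
w16 303 [98, 98, 87, 92, 114, 69, 69, 110, 119, 121, 121, 121, 120, 120, 122, 123, 123, 98, 112, 15, 18, 22, 22, 21, 19, 20, 18, 20, 73, 115]
w16 319 [97, 99, 86, 91, 107, 5, 30, 108, 120, 121, 92, 108, 121, 121, 121, 118, 58, 82, 98, 111, 14, 21, 21, 47, 91, 111, 118, 117, 122, 175]
row [113, 113, 96, 74, 98, 118, 83, 109, 77, 121, 121, 122, 91, 96, 122, 121, 121, 122, 77, 102, 118, 105, 97, 90, 95, 61, 102]
w17 303 [63, 62, 67, 98, 99, 98, 88, 103, 80, 101, 96, 112, 112, 111, 110, 112, 113, 119, 101, 66, 13, 18, 19, 22, 21, 20, 20, 19, 20, 64]
w17 319 [63, 62, 68, 99, 99, 97, 89, 78, 7, 67, 111, 107, 87, 116, 110, 111, 103, 50, 119, 114, 39, 19, 18, 22, 84, 103, 121, 120, 121, 135]
row [123, 125, 96, 76, 98, 124, 126, 44, 77, 113, 111, 111, 109, 111, 82, 26, 110, 106, 96, 19, 122, 107, 98, 98, 88, 74, 104]
```

Call:
carry_out:
  plan:
    - [0.3,0.012,0,0.004,0]
    - [0.3,0.012,0,0.01,0]
    - [0.3,0.012,0,0.016,0]
    - [0.3,0.012,0,0.016,0]

```text
time: 17.25
position: [444.0, -46.6, 50.7]
ee_rot: [-0.0, 0.982, 0.189, -0.0]
wrist_force: [-2.8, -1.2, -0.3]
grip_width: 42.9
grip_force: 29.8
```

Run:
```python
from h import *
st();im,c,s=grab("wrist","w18")
g=cv2.GaussianBlur(cv2.cvtColor(im,cv2.COLOR_BGR2GRAY),(3,3),0)
for col in(303,319):print(col,[int(v) for v in g[196:286:3,col]])
cv2.imwrite("pics/w18c.png",cv2.resize(im[80:300,200:440],(655,600),interpolation=cv2.INTER_CUBIC))
```

```text
t 17.25 p [444.  -46.6  50.7] yaw 21.83 tilt [-0. -0. -1.] F [-2.8 -1.2 -0.3] T [-0.28  0.83 -0.  ] w 42.9 gf 29.8
303 [64, 63, 62, 60, 99, 98, 97, 78, 126, 59, 80, 109, 111, 109, 108, 110, 110, 115, 96, 79, 13, 19, 20, 19, 20, 19, 22, 20, 20, 34]
319 [62, 64, 62, 63, 98, 98, 97, 82, 19, 22, 106, 111, 82, 111, 109, 110, 104, 49, 122, 114, 46, 19, 21, 19, 84, 104, 121, 122, 121, 102]
```

Call:
carry_out:
  plan:
    - [0.3,0,0,0.007,0]
    - [0.3,0,0,0.014,0]
    - [0.3,0,0,0.014,0]

```text
time: 17.68
position: [445.7, -45.9, 49.1]
ee_rot: [-0.0, 0.982, 0.189, 0.002]
wrist_force: [-2.7, 1.6, 7.6]
grip_width: 43.0
grip_force: 30.7
```

Run:
```python
from h import *
st();im,c,s=grab("wrist","w19")
cv2.imwrite("pics/w19c.png",cv2.resize(im[150:330,220:420],(667,600),interpolation=cv2.INTER_CUBIC))
```

```text
t 17.675 p [445.7 -45.9  49.1] yaw 21.85 tilt [ 0.003  0.001 -1.   ] F [-2.7  1.6  7.6] T [0.24 0.93 0.02] w 43.0 gf 30.7
```

View pics/w19c.png

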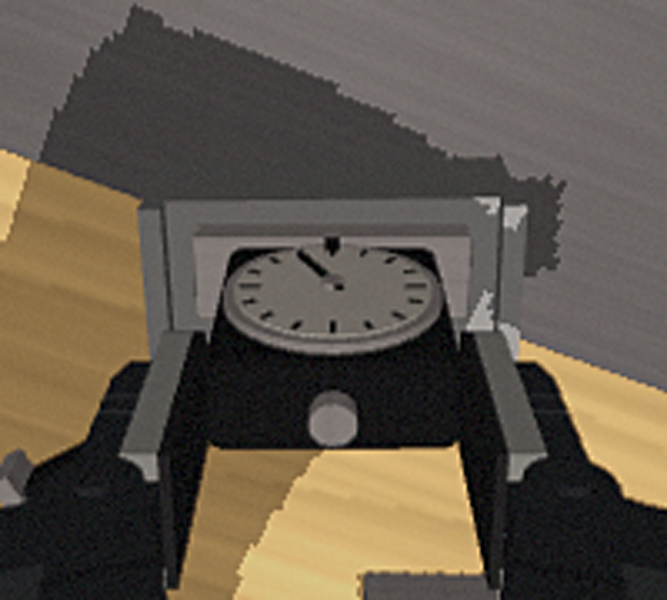

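The gauge stands in the rest between the cheeks, with the base at crop rows 232–330, upright. The probe is still held in by its contact with the well's wall, so I'll ease back a little and release.

Call:
carry_out:
  plan:
    - [0.3,-0.01,0,-0.004,0]
    - [0.3,-0.022,0,-0.006,0]
    - [0.3,-0.022,0,-0.004,0]
    - [0.3,-0.022,0,-0.004,0]
    - [0.6,-0.022,0,-0.004,0]
    - [0.8,-0.022,0,-0.004,0]
    - [1,-0.022,0,-0.004,0]
    - [1,-0.022,0,-0.004,0]
    - [1,-0.022,0,-0.004,0]

```text
time: 18.85
position: [440.0, -48.2, 48.7]
ee_rot: [0.0, 0.982, 0.189, -0.0]
wrist_force: [0.0, 0.3, 0.7]
grip_width: 85.6
grip_force: 0.0
```

Run:
```python
from h import *
st();im,c,s=grab("wrist","w20");dial2(im,c,s)
for x in(0,3): 
  a=np.radians(22);X=np.array([np.cos(a),np.sin(a),0]);Y=np.array([-X[1],X[0],0]);C=np.array([437,-49.5,63])+(9+x)*X
  needle(im,c,C,X,np.array([0,0,1.]),Y)
g=cv2.GaussianBlur(cv2.cvtColor(im,cv2.COLOR_BGR2GRAY),(3,3),0)
for col in(303,319):print(col,[int(v) for v in g[196:298:3,col]])
```

```text
t 18.85 p [440.  -48.2  48.7] yaw 21.83 tilt [-0. -0. -1.] F [0.  0.3 0.7] T [-0.04  0.03  0.03] w 85.6 gf 0.0
ell [317.  228.5] axes 107.0 87.6 asp 0.819 rot 92.5 needle 256.7 depth 11.41 dark 65 314 med 95.54166666666666
blob [153, 72, 99, 12, 456] angle 269.0 depth 11.96
blob [192, 159, 11, 49, 471] angle 0.7 depth 0.03
blob [259, 172, 17, 32, 356] angle 340.9 depth 15.15
blob [121, 175, 17, 31, 395] angle 14.2 depth 0.63
blob [203, 220, 61, 108, 2707] angle 157.2 depth 6.99
blob [192, 100, 11, 48, 436] angle 0.3 depth 0.01
blob [257, 113, 16, 31, 327] angle 341.0 depth 15.16
blob [124, 116, 16, 30, 363] angle 13.8 depth 0.62
blob [199, 160, 63, 141, 3290] angle 158.9 depth 7.06
303 [62, 63, 82, 98, 97, 99, 77, 115, 67, 76, 107, 106, 106, 106, 102, 114, 94, 84, 14, 20, 21, 21, 21, 21, 20, 19, 22, 21, 121, 117, 122, 112, 113, 118]
319 [61, 62, 87, 99, 97, 99, 81, 14, 31, 106, 89, 92, 106, 106, 106, 59, 117, 114, 39, 19, 19, 17, 80, 112, 121, 121, 122, 80, 131, 180, 180, 180, 177, 170]
```

The gauge is released and upright, and the probe is free at 15. The tool cannot tilt, so a grip across the tilted 50 mm would run into the stand. I'll raise the hand, then work out a grip on the 58 mm solid part using the slot walls.

Call:
carry_out:
  plan:
    - [1,0,0,-0.1,0]
    - [1,0,0,-0.3,0]
    - [1,0,0,-0.55,0]
    - [0.72,0.05,0,-0.65,0.1]
    - [0.72,0.15,0,-0.65,0.2]
    - [0.72,0.2,0,-0.65,0.297]
    - [0.72,0.2,0,-0.65,0.297]
    - [0.72,0.2,0,-0.65,0.297]

```text
time: 19.9
position: [476.6, -33.4, 178.6]
ee_rot: [0.0, 0.999, 0.036, -0.0]
wrist_force: [-0.3, 0.6, 0.3]
grip_width: 61.4
grip_force: 0.0
```

Run:
```python
from h import *
st();im,c,s=grab("wrist","w21")
R=q(s["ee_rot"]);P=np.array(s["position"])
for z in(8,2,-5,-11,-25): print(z,"x+11 inner/outer8:",[proj(c,P+R@np.array([11,y,z])).round(0).tolist() for y in(31,39)],"x-11:",[proj(c,P+R@np.array([-11,y,z])).round(0).tolist() for y in(31,39)])
g=cv2.cvtColor(im,cv2.COLOR_BGR2GRAY)
for r in range(205,300,6): print(r,[int(v) for v in g[r,355:440:3]])
```

```text
t 19.9 p [476.6 -33.4 178.6] yaw 4.1 tilt [-0.001 -0.    -1.   ] F [-0.3  0.6  0.3] T [0.04 0.02 0.05] w 61.4 gf 0.0
8 x+11 inner/outer8: [[364.0, 219.0], [376.0, 219.0]] x-11: [[363.0, 247.0], [374.0, 247.0]]
2 x+11 inner/outer8: [[366.0, 222.0], [378.0, 222.0]] x-11: [[364.0, 251.0], [375.0, 251.0]]
-5 x+11 inner/outer8: [[367.0, 226.0], [380.0, 226.0]] x-11: [[366.0, 256.0], [377.0, 256.0]]
-11 x+11 inner/outer8: [[369.0, 230.0], [382.0, 230.0]] x-11: [[367.0, 261.0], [379.0, 261.0]]
-25 x+11 inner/outer8: [[373.0, 240.0], [387.0, 240.0]] x-11: [[371.0, 272.0], [384.0, 272.0]]
205 [147, 147, 153, 87, 98, 95, 92, 95, 95, 94, 94, 91, 98, 92, 94, 88, 94, 95, 92, 95, 91, 91, 92, 91, 86, 95, 90, 89, 91]
211 [130, 148, 143, 150, 92, 94, 92, 98, 94, 93, 92, 93, 90, 91, 93, 91, 91, 91, 91, 89, 90, 94, 93, 90, 88, 91, 92, 90, 91]
217 [147, 146, 145, 146, 156, 161, 163, 162, 162, 166, 166, 165, 165, 167, 165, 165, 166, 163, 176, 173, 172, 168, 149, 85, 85, 76, 80, 77, 83]
223 [168, 168, 166, 167, 166, 163, 166, 176, 175, 177, 175, 174, 175, 172, 174, 173, 172, 167, 163, 160, 158, 157, 154, 
[... 1012 characters left out ...]
, 167, 168, 168, 168, 167, 169, 168]
271 [178, 66, 71, 74, 73, 75, 77, 16, 11, 16, 15, 83, 73, 72, 77, 19, 27, 7, 177, 169, 170, 172, 172, 171, 169, 169, 169, 171, 171]
277 [180, 184, 72, 68, 96, 168, 156, 19, 21, 12, 4, 11, 83, 77, 72, 76, 32, 40, 59, 190, 175, 172, 171, 172, 173, 172, 170, 170, 170]
283 [172, 172, 172, 170, 179, 106, 44, 16, 16, 9, 10, 13, 16, 75, 71, 74, 75, 20, 20, 3, 199, 178, 178, 178, 179, 179, 177, 178, 177]
289 [173, 176, 174, 176, 177, 51, 35, 18, 13, 7, 17, 15, 7, 11, 74, 73, 72, 72, 22, 17, 13, 144, 181, 179, 179, 179, 177, 177, 177]
295 [176, 177, 175, 175, 176, 188, 24, 20, 7, 11, 17, 12, 8, 18, 117, 120, 20, 19, 14, 18, 15, 19, 15, 80, 187, 176, 177, 177, 176]
```

Run:
```python
from h import *
print(ctrl.finger_overhang)
s=ctrl.get_state();R=q(s["ee_rot"]);P=np.array(s["position"])
for nm in("scene","top"):
    im,c,_=grab(nm,nm+"1");g=cv2.cvtColor(im,cv2.COLOR_BGR2GRAY)
    for y in(-35,35,0):
        o=[]
        for z in range(14,-74,-4):
            p=proj(c,P+R@np.array([0,y,z])).round().astype(int);o.append((z,int(g[p[1],p[0]])))
        print(nm,y,p.tolist(),o)
```

```text
8.0
scene -35 [322, 116] [(14, 163), (10, 160), (6, 160), (2, 163), (-2, 164), (-6, 160), (-10, 156), (-14, 154), (-18, 155), (-22, 157), (-26, 158), (-30, 147), (-34, 96), (-38, 83), (-42, 78), (-46, 76), (-50, 79), (-54, 77), (-58, 78), (-62, 78), (-66, 79), (-70, 62)]
scene 35 [295, 112] [(14, 161), (10, 159), (6, 160), (2, 162), (-2, 161), (-6, 165), (-10, 163), (-14, 160), (-18, 157), (-22, 157), (-26, 165), (-30, 148), (-34, 111), (-38, 66), (-42, 61), (-46, 65), (-50, 65), (-54, 63), (-58, 63), (-62, 63), (-66, 62), (-70, 55)]
scene 0 [308, 114] [(14, 159), (10, 161), (6, 159), (2, 159), (-2, 160), (-6, 165), (-10, 161), (-14, 153), (-18, 153), (-22, 158), (-26, 166), (-30, 162), (-34, 150), (-38, 148), (-42, 147), (-46, 151), (-50, 159), (-54, 161), (-58, 160), (-62, 159), (-66, 160), (-70, 167)]
top -35 [315, 239] [(14, 31), (10, 31), (6, 31), (2, 31), (-2, 31), (-6, 31), (-10, 31), (-14, 31), (-18, 31), (-22, 29), (-26, 29), (-30, 29), (-34, 29), (-38, 29), (-42, 29), (-46, 29), (-50, 29), (-54, 29), (-58, 34), (-62, 34), (-66, 34), (-70, 34)]
top 35 [354, 236] [(14, 59), (10, 59), (6, 58), (2, 58), (-2, 58), (-6, 58), (-10, 58), (-14, 58), (-18, 58), (-22, 60), (-26, 61), (-30, 61), (-34, 61), (-38, 61), (-42, 61), (-46, 60), (-50, 60), (-54, 60), (-58, 60), (-62, 60), (-66, 59), (-70, 61)]
top 0 [334, 237] [(14, 58), (10, 58), (6, 58), (2, 58), (-2, 60), (-6, 60), (-10, 60), (-14, 60), (-18, 60), (-22, 60), (-26, 60), (-30, 63), (-34, 63), (-38, 63), (-42, 60), (-46, 60), (-50, 60), (-54, 60), (-58, 60), (-62, 60), (-66, 60), (-70, 60)]
```

The scene view confirms what the wrist view showed. At this opening the fingertips are at tool z ≈ -33 mm, about 36 mm farther back than stated, and a finger is about 8.4 mm thick. They fit the 12 mm slots, so I'll grip the 58 mm web through the slots using the measured tip position.

```bash
python3 -c "
from h import *
T=M+1.5*ex+.2*ey
print(rel([T[0],T[1],66],4),rel([T[0],T[1],48],4))"
```

```text
(array([0.638, 0.053, 0.563]), np.float64(0.001)) (array([0.638, 0.053, 0.653]), np.float64(0.001))
```

Call:
carry_out:
  plan:
    - [0.72,0.3,0.03,0,0]
    - [0.72,0.55,0.05,0,0]
    - [0.72,0.638,0.053,0.1,0]
    - [0.72,0.638,0.053,0.3,0]
    - [0.72,0.638,0.053,0.45,0]
    - [0.72,0.638,0.053,0.53,0]
    - [0.72,0.638,0.053,0.555,0]
    - [0.72,0.638,0.053,0.555,0]
    - [0.72,0.638,0.053,0.555,0]

```text
time: 21.18
position: [606.2, -35.0, 69.1]
ee_rot: [0.0, 0.999, 0.035, 0.001]
wrist_force: [0.0, 0.2, 0.5]
grip_width: 61.5
grip_force: 0.0
```

Run:
```python
from h import *
st();im,c,s=grab("wrist","w22")
print(sy(s["position"]),rel([*(M+1.5*ex+.2*ey)[:2],48],4,s))
# moulding features still where expected?
for k,(a,b) in dict(hole=(0,0),ul=(25,65),ur=(25,-65)).items(): print(k,proj(c,M+a*u+b*ey).round(0))
g=cv2.cvtColor(im,cv2.COLOR_BGR2GRAY)
for r in range(236,276,6):print(r,"L",[int(v) for v in g[r,240:282:3]],"R",[int(v) for v in g[r,358:400:3]])
```

```text
t 21.175 p [606.2 -35.   69.1] yaw 4.01 tilt [ 0.002 -0.    -1.   ] F [0.  0.2 0.5] T [0.06 0.   0.04] w 61.5 gf 0.0
[ -4.    0.1 -12.9] (array([-0.008, -0.001,  0.106]), np.float64(0.0))
hole [320. 251.]
ul [207. 228.]
ur [433. 229.]
236 L [129, 131, 130, 131, 133, 133, 137, 129, 130, 130, 127, 128, 130, 129] R [129, 132, 130, 128, 130, 130, 129, 127, 160, 165, 179, 193, 193, 194]
242 L [130, 127, 129, 131, 129, 76, 77, 114, 129, 130, 129, 128, 131, 128] R [126, 129, 130, 130, 128, 130, 127, 135, 81, 75, 142, 196, 121, 125]
248 L [129, 129, 129, 129, 128, 99, 78, 74, 131, 127, 127, 128, 128, 129] R [129, 129, 128, 131, 128, 130, 126, 74, 80, 132, 130, 129, 131, 130]
254 L [131, 127, 124, 107, 81, 81, 74, 21, 91, 122, 125, 126, 131, 129] R [130, 128, 128, 126, 127, 128, 0, 4, 81, 84, 79, 133, 129, 131]
260 L [137, 136, 124, 81, 84, 88, 3, 16, 39, 125, 128, 126, 129, 131] R [127, 130, 126, 124, 125, 132, 10, 19, 19, 82, 78, 79, 139, 136]
266 L [22, 43, 79, 80, 82, 19, 20, 26, 16, 132, 130, 130, 128, 127] R [128, 131, 128, 205, 194, 202, 15, 13, 18, 35, 86, 81, 84, 20]
272 L [43, 80, 76, 83, 11, 4, 15, 21, 20, 59, 56, 56, 56, 59] R [99, 96, 97, 100, 99, 108, 10, 13, 23, 20, 64, 79, 78, 86]
```

Call:
carry_out:
  plan:
    - [0.72,-0.008,-0.001,0.03,0]
    - [0.72,-0.008,-0.001,0.05,0]
    - [0.72,-0.008,-0.001,0.065,0]
    - [0.72,-0.008,-0.001,0.078,0]
    - [0.72,-0.008,-0.001,0.078,0]

```text
time: 21.85
position: [603.3, -34.8, 51.9]
ee_rot: [-0.0, 0.999, 0.035, -0.0]
wrist_force: [0.5, 0.2, -0.3]
grip_width: 61.7
grip_force: 0.0
```

Call:
carry_out:
  plan:
    - [0.72,0,0,0.01,0]
    - [0.72,0,0,0.018,0]
    - [0.72,0,0,0.018,0]

```text
time: 22.22
position: [603.4, -34.9, 48.5]
ee_rot: [0.0, 0.999, 0.035, -0.0]
wrist_force: [-0.1, -0.2, 0.0]
grip_width: 61.6
grip_force: 0.0
```

Call:
carry_out:
  plan:
    - [0.72,0.005,0,0.006,0]
    - [0.72,0.005,0,0.006,0]
    - [0.5,0.005,0,0.006,0]
    - [0.5,0.005,0,0.006,0]
    - [0.5,0.005,0,0.006,0]
    - [0.5,0.005,0,0.006,0]
  force: 50

```text
time: 22.98
position: [604.6, -34.8, 48.1]
ee_rot: [0.0, 0.999, 0.035, 0.0]
wrist_force: [-1.9, -0.1, 5.4]
grip_width: 54.7
grip_force: 51.6
```

Call:
carry_out:
  plan:
    - [0.5,0,0,-0.01,0]
    - [0.5,0,0,-0.03,0]
    - [0.5,0,0,-0.06,0]
    - [0.5,0,0,-0.1,0]
    - [0.5,0,0,-0.1,0]
    - [0.5,0,0,-0.1,0]

```text
time: 23.72
position: [604.6, -34.8, 67.4]
ee_rot: [0.0, 0.999, 0.035, 0.0]
wrist_force: [-0.5, 0.2, -1.6]
grip_width: 54.6
grip_force: 52.8
```

Run:
```python
from h import *
st();im,c,s=grab("wrist","w23");print(proj(c,M).round(),proj(c,M+[0,0,20]).round(), proj(c,M+25*u).round(),proj(c,M+25*u+[0,0,20]).round())
g=cv2.GaussianBlur(cv2.cvtColor(im,cv2.COLOR_BGR2GRAY),(3,3),0)
print([int(v) for v in g[190:300:3,345]]);print([int(v) for v in g[190:300:3,320]])
h=cv2.GaussianBlur(cv2.cvtColor(cv2.imread("pics/w22.png"),cv2.COLOR_BGR2GRAY),(3,3),0);print("w22",[int(v) for v in h[190:300:3,345]])
for r in range(242,300,8):print(r,"L",[int(v) for v in g[r,240:290:3]],"R",[int(v) for v in g[r,352:400:3]])
```

```text
t 23.725 p [604.6 -34.8  67.4] yaw 4.01 tilt [ 0. -0. -1.] F [-0.5  0.2 -1.6] T [-0.04  0.   -0.03] w 54.6 gf 52.8
[321. 250.] [321. 268.] [321. 227.] [321. 244.]
[181, 184, 119, 115, 123, 170, 163, 124, 125, 125, 125, 125, 126, 125, 125, 126, 126, 125, 127, 127, 127, 127, 127, 127, 127, 127, 127, 128, 127, 127, 128, 128, 98, 94, 98, 96, 96]
[181, 175, 116, 115, 120, 124, 125, 125, 126, 126, 125, 125, 125, 125, 125, 125, 126, 125, 128, 127, 127, 128, 128, 128, 128, 89, 81, 128, 127, 127, 127, 130, 63, 59, 59, 56, 58]
w22 [181, 184, 170, 170, 142, 126, 126, 127, 126, 127, 127, 126, 127, 129, 129, 129, 129, 129, 130, 129, 129, 129, 130, 130, 129, 128, 128, 100, 100, 100, 98, 100, 98, 96, 98, 99, 98]
242 L [125, 125, 125, 125, 125, 125, 125, 125, 126, 125, 126, 126, 126, 126, 126, 126, 126] R [126, 125, 127, 125, 126, 127, 127, 127, 125, 127, 127, 126, 125, 178, 185, 185]
250 L [127, 129, 129, 130, 128, 129, 129, 130, 129, 128, 128, 128, 127, 127, 128, 127, 127] R [126, 128, 127, 128, 127, 128, 128, 128, 124, 126, 127, 128, 188, 184, 184, 186]
258 L [127, 127, 75, 77, 76, 80, 80, 81, 34
[... 164 characters left out ...]
14, 129, 127, 128, 128, 127, 127] R [127, 127, 128, 127, 128, 93, 12, 13, 16, 71, 80, 78, 62, 17, 22, 28]
274 L [21, 24, 35, 80, 80, 81, 36, 16, 15, 13, 10, 119, 126, 127, 127, 127, 127] R [127, 128, 127, 128, 128, 55, 14, 16, 16, 17, 69, 81, 80, 74, 22, 24]
282 L [22, 45, 80, 80, 80, 41, 19, 13, 17, 13, 13, 126, 128, 127, 127, 128, 128] R [127, 127, 127, 128, 128, 72, 11, 17, 14, 15, 16, 72, 80, 79, 79, 19]
290 L [29, 79, 124, 121, 90, 30, 13, 14, 14, 15, 34, 59, 59, 58, 59, 58, 58] R [96, 95, 95, 95, 94, 98, 19, 15, 15, 13, 17, 30, 122, 122, 117, 68]
298 L [18, 21, 20, 26, 25, 31, 14, 13, 15, 20, 60, 57, 56, 58, 58, 57, 57] R [97, 98, 97, 98, 98, 99, 88, 13, 14, 15, 23, 28, 26, 22, 22, 23]
```

The moulding is lifted: the hole now shows at row 266 and the weight registers. Next it goes to the tray.

Call:
carry_out:
  plan:
    - [0.5,0,0,-0.15,0]
    - [0.5,0,0,-0.35,0]
    - [0.5,-0.08,0.15,-0.4,0]
    - [0.5,-0.2,0.35,-0.4,0]
    - [0.5,-0.3,0.55,-0.4,0]
    - [0.5,-0.4,0.75,-0.4,0]
    - [0.5,-0.5,0.95,-0.4,0]
    - [0.5,-0.5,1.0,-0.4,0]

```text
time: 24.78
position: [517.4, -243.4, 147.2]
ee_rot: [0.0, 0.999, 0.033, -0.0]
wrist_force: [0.8, 1.0, -2.0]
grip_width: 54.6
grip_force: 53.3
```

Call:
carry_out:
  plan:
    - [0.5,-0.1,0.15,0,0]
    - [0.5,-0.2,0.35,0,0]
    - [0.5,-0.33,0.5,0,0.02]
    - [0.5,-0.36,0.55,0.1,0.02]
    - [0.5,-0.36,0.56,0.25,0.02]
    - [0.5,-0.36,0.56,0.35,0.02]
    - [0.5,-0.36,0.56,0.35,0.02]
    - [0.5,-0.36,0.56,0.35,0.02]

```text
time: 25.78
position: [455.5, -358.0, 78.1]
ee_rot: [0.0, 1.0, 0.025, 0.0]
wrist_force: [0.4, 0.0, -2.0]
grip_width: 54.5
grip_force: 53.3
```

Run:
```python
from h import *
st();im,c,s=grab("wrist","w24")
g=cv2.GaussianBlur(cv2.cvtColor(im,cv2.COLOR_BGR2GRAY),(3,3),0)
print([int(v) for v in g[190:320:3,320]])
im,c,_=grab("top","top2");hsv=cv2.cvtColor(im,cv2.COLOR_BGR2HSV)
# tray outline: bright low-saturation blob
b=((hsv[...,1]<60)&(hsv[...,2]>120)).astype("uint8");N,l,stt,ce=cv2.connectedComponentsWithStats(b)
print([ (stt[i].tolist(),ce[i].round().tolist()) for i in range(1,N) if stt[i][4]>300])
```

```text
t 25.775 p [ 455.5 -358.    78.1] yaw 2.85 tilt [ 0.001 -0.    -1.   ] F [ 0.4  0.  -2. ] T [ 0.   -0.    0.03] w 54.5 gf 53.3
[116, 117, 117, 116, 115, 99, 100, 99, 99, 99, 99, 99, 99, 99, 98, 99, 99, 98, 102, 101, 101, 101, 101, 102, 103, 66, 63, 101, 101, 101, 101, 98, 172, 154, 72, 74, 74, 74, 74, 74, 75, 74, 71, 71]
[([286, 144, 87, 61, 4388], [330.0, 174.0]), ([421, 167, 103, 99, 4973], [466.0, 202.0]), ([140, 193, 57, 22, 1145], [168.0, 204.0]), ([459, 255, 55, 26, 853], [487.0, 270.0]), ([0, 374, 34, 26, 757], [16.0, 388.0])]
```

Call:
carry_out:
  plan:
    - [0.5,0,0,0.12,0]
    - [0.5,0,0,0.25,0]
    - [0.5,0,0,0.32,0]
    - [0.5,0,0,0.34,0]
    - [0.5,0,0,0.355,0]
    - [0.5,0,0,0.355,0]
  force: 30

```text
time: 26.62
position: [455.3, -358.4, 7.0]
ee_rot: [0.0, 1.0, 0.024, 0.0]
wrist_force: [0.5, 0.3, -1.4]
grip_width: 54.4
grip_force: 53.3
```

Call:
carry_out:
  plan:
    - [0.5,0,0,0.008,0]
    - [0.5,0,0,0.015,0]
    - [0.5,0,0,0.015,0]
  force: 20

```text
time: 27.0
position: [456.1, -358.5, 4.3]
ee_rot: [0.0, 1.0, 0.025, 0.001]
wrist_force: [3.2, 0.5, 4.6]
grip_width: 54.7
grip_force: 54.7
```

Touchdown at TCP z≈5. Next I roll it flat by moving +x and down.

Call:
carry_out:
  plan:
    - [0.5,0.02,0,0.004,0]
    - [0.5,0.035,0,0.015,0]
    - [0.5,0.05,0,0.026,0]
    - [0.5,0.05,0,0.026,0]

```text
time: 27.5
position: [465.9, -358.0, -0.7]
ee_rot: [0.0, 1.0, 0.024, 0.001]
wrist_force: [0.1, 2.7, 12.5]
grip_width: 54.7
grip_force: 65.2
```

Run:
```python
from h import *
st();im,c,s=grab("wrist","w25")
for nme in("w24","w25"):
    g=cv2.GaussianBlur(cv2.cvtColor(cv2.imread(f"pics/{nme}.png"),cv2.COLOR_BGR2GRAY),(3,3),0);print([int(v) for v in g[190:320:3,320]])
```

```text
t 27.5 p [ 465.9 -358.    -0.7] yaw 2.8 tilt [ 0.001 -0.001 -1.   ] F [ 0.1  2.7 12.5] T [ 0.45  0.28 -0.34] w 54.7 gf 65.2
[116, 117, 117, 116, 115, 99, 100, 99, 99, 99, 99, 99, 99, 99, 98, 99, 99, 98, 102, 101, 101, 101, 101, 102, 103, 66, 63, 101, 101, 101, 101, 98, 172, 154, 72, 74, 74, 74, 74, 74, 75, 74, 71, 71]
[163, 108, 108, 110, 109, 109, 93, 80, 82, 81, 81, 80, 81, 80, 82, 80, 102, 102, 102, 104, 103, 103, 102, 97, 104, 105, 66, 63, 69, 103, 103, 101, 103, 103, 102, 103, 103, 107, 107, 107, 107, 107, 107, 107]
```

Call:
carry_out:
  plan:
    - [0.5,0.012,0,0.012,0]
    - [0.5,0.025,0,0.024,0]
    - [0.5,0.035,0,0.036,0]
    - [0.5,0.035,0,0.044,0]
    - [0.5,0.035,0,0.044,0]

```text
time: 28.18
position: [475.0, -358.3, -7.5]
ee_rot: [0.001, 1.0, 0.025, 0.003]
wrist_force: [1.4, 3.9, 22.0]
grip_width: 54.4
grip_force: 106.0
```

Run:
```python
from h import *
st();im,c,s=grab("wrist","w26")
g=cv2.GaussianBlur(cv2.cvtColor(im,cv2.COLOR_BGR2GRAY),(3,3),0);print([int(v) for v in g[190:340:3,320]])
P=np.array(s["position"])
for z in(30,4):
  for X in(-35,-25,0,15,25): print(z,X,proj(c,[P[0]+X,P[1],z]).round(0).tolist())
```

```text
t 28.175 p [ 475.  -358.3   -7.5] yaw 2.87 tilt [ 0.005 -0.002 -1.   ] F [ 1.4  3.9 22. ] T [0.76 0.31 0.12] w 54.4 gf 106.0
[166, 167, 128, 105, 106, 106, 105, 105, 106, 101, 66, 66, 67, 66, 66, 66, 82, 104, 103, 103, 103, 104, 103, 103, 104, 99, 103, 105, 73, 64, 63, 95, 104, 103, 104, 102, 103, 103, 103, 103, 102, 104, 103, 103, 103, 104, 104, 103, 103, 100]
30 -35 [317.0, 319.0]
30 -25 [318.0, 305.0]
30 0 [320.0, 268.0]
30 15 [322.0, 243.0]
30 25 [323.0, 226.0]
4 -35 [317.0, 292.0]
4 -25 [318.0, 279.0]
4 0 [320.0, 246.0]
4 15 [321.0, 224.0]
4 25 [322.0, 210.0]
```

The moulding is flat: the top edge at row 239 and the side's bottom at row 220 both cast to X≈+18, and the hole is 24 mm away. I'll release it.

Call:
carry_out:
  plan:
    - [0.5,0,0,-0.006,0]
    - [0.68,0,0,-0.006,0]
    - [0.72,0,0,-0.006,0]
    - [0.72,0,0,-0.006,0]
    - [0.72,0,0,-0.006,0]

```text
time: 28.85
position: [471.3, -357.0, -10.0]
ee_rot: [-0.0, 1.0, 0.024, -0.0]
wrist_force: [-0.3, 0.1, -0.2]
grip_width: 61.3
grip_force: 0.0
```

Call:
carry_out:
  plan:
    - [0.72,0,0,-0.03,0]
    - [0.72,0,0,-0.08,0]
    - [0.72,0,0,-0.2,0]
    - [0.72,0,0,-0.45,0]
    - [0.72,0,0,-0.7,0]
    - [0.72,0,0,-0.8,0]
    - [0.72,0,0,-0.8,0]
    - [0.72,0,0,-0.8,0]

```text
time: 29.85
position: [471.2, -356.8, 149.8]
ee_rot: [-0.0, 1.0, 0.025, -0.0]
wrist_force: [-0.6, -0.5, -0.3]
grip_width: 61.3
grip_force: 0.0
```

Run:
```python
from h import *
st();im,c,s=grab("wrist","w27")
g=cv2.GaussianBlur(cv2.cvtColor(im,cv2.COLOR_BGR2GRAY),(3,3),0)
P=proj(c,[464.5,-358,30]).round().astype(int);print(P)
print([int(v) for v in g[140:320:3,P[0]]]);print([int(v) for v in g[P[1]+15,200:440:5]])
im,c,_=grab("top","top3");g=cv2.cvtColor(im,cv2.COLOR_BGR2GRAY)
p=proj(c,[464,-358,30]).round().astype(int);print("top",p);print([int(v) for v in g[p[1],p[0]-50:p[0]+50:3]]);print([int(v) for v in g[p[1]-25:p[1]+25:2,p[0]+6]])
q0=proj(c,[437,-49.5,88]).round().astype(int);a=cv2.imread("pics/top0.png")[q0[1]-15:q0[1]+15,q0[0]-20:q0[0]+20].astype(int);b=im[q0[1]-15:q0[1]+15,q0[0]-20:q0[0]+20].astype(int)
print("gauge diff",np.abs(a-b).mean(),[int(v) for v in a.mean(2)[15,::2]],[int(v) for v in b.mean(2)[15,::2]])
```

```text
t 29.85 p [ 471.2 -356.8  149.8] yaw 2.81 tilt [-0.001  0.001 -1.   ] F [-0.6 -0.5 -0.3] T [ 0.   -0.01 -0.01] w 61.3 gf 0.0
[321 195]
[176, 176, 176, 176, 175, 176, 176, 182, 79, 75, 114, 114, 113, 113, 112, 112, 93, 67, 109, 112, 112, 111, 112, 111, 112, 112, 112, 112, 111, 111, 112, 110, 110, 151, 175, 174, 174, 174, 173, 173, 173, 174, 114, 71, 72, 74, 72, 73, 69, 68, 142, 170, 147, 141, 140, 136, 138, 135, 135, 135]
[139, 135, 137, 174, 108, 58, 58, 81, 127, 112, 112, 111, 112, 112, 112, 113, 112, 112, 112, 111, 112, 112, 112, 112, 112, 111, 112, 111, 113, 110, 109, 179, 176, 176, 176, 175, 174, 174, 175, 174, 175, 175, 78, 58, 59, 56, 161, 145]
top [470 236]
[68, 57, 166, 180, 156, 106, 85, 63, 101, 99, 98, 100, 67, 99, 96, 99, 92, 89, 70, 4, 6, 16, 17, 31, 28, 9, 8, 18, 7, 8, 1, 0, 0, 10]
[178, 182, 179, 177, 177, 177, 154, 172, 165, 115, 96, 75, 24, 18, 18, 24, 26, 27, 59, 94, 116, 140, 167, 176, 176]
gauge diff 9.729444444444445 [108, 117, 121, 153, 129, 37, 29, 29, 33, 110, 147, 68, 30, 31, 55, 102, 116, 115, 117, 109] [117, 125, 129, 162, 123, 33, 29, 31, 52, 119, 104, 51, 63, 89, 111, 121, 123, 125, 120, 116]
```

Run:
```python
from h import *
im,c,s=grab("wrist");g=cv2.GaussianBlur(cv2.cvtColor(im,cv2.COLOR_BGR2GRAY),(3,3),0)
for col in(300,321,340):
    v=g[140:260,col].astype(int);print(col,[(140+i,int(v[i])) for i in range(0,120) if i and abs(v[i]-v[i-1])>14])
for r in(168.5,190,238):print(r,[onz(c,(321,r),z).round(1).tolist() for z in(30,4)])
for b in(ctrl.get_state()["time"],):print(b)
im,c,_=grab("top","top4");H=cv2.cvtColor(im,cv2.COLOR_BGR2GRAY)
q0=proj(c,[437,-49.5,88]).round().astype(int);print(q0)
for r in range(q0[1]-14,q0[1]+18,3):print([int(x) for x in H[r,q0[0]-24:q0[0]+24:2]])
```

```text
300 [(150, 138), (151, 115), (163, 86), (164, 70), (168, 103), (256, 138), (257, 162)]
321 [(162, 158), (163, 114), (164, 75), (168, 104), (188, 86), (189, 70), (193, 95), (238, 131), (239, 157), (240, 174)]
340 [(163, 128), (164, 84), (165, 68), (167, 103), (168, 155), (169, 178), (180, 151), (181, 131), (219, 148), (220, 166)]
168.5 [[493.5, -356.4, 30.0], [488.0, -356.7, 4.0]]
190 [[469.9, -357.6, 30.0], [462.2, -358.1, 4.0]]
238 [[412.2, -360.5, 30.0], [399.3, -361.3, 4.0]]
30.0
[339 252]
[69, 70, 73, 73, 73, 73, 71, 73, 75, 73, 69, 68, 75, 99, 111, 125, 126, 117, 111, 82, 68, 67, 74, 72]
[71, 69, 70, 69, 72, 70, 70, 64, 66, 85, 104, 115, 120, 109, 110, 144, 155, 128, 124, 103, 77, 69, 70, 72]
[66, 71, 71, 70, 65, 76, 96, 109, 117, 108, 100, 81, 82, 64, 45, 90, 159, 146, 124, 117, 89, 70, 68, 72]
[70, 64, 82, 99, 116, 119, 103, 74, 78, 83, 71, 62, 40, 33, 32, 39, 120, 158, 128, 110, 108, 82, 73, 68]
[71, 85, 112, 125, 131, 158, 98, 33, 31, 34, 62, 148, 122, 41, 28, 36, 68, 116, 127, 122, 118, 100, 72, 72]
[114, 114, 121, 127, 125, 156, 134, 39, 31, 31, 36, 75, 73, 77, 95, 117, 126, 127, 128, 130, 128, 125, 124, 122]
[137, 137, 128, 119, 121, 135, 144, 76, 40, 61, 87, 105, 120, 129, 124, 126, 127, 132, 133, 135, 135, 132, 130, 133]
[130, 132, 132, 125, 125, 127, 127, 121, 120, 123, 125, 130, 124, 130, 137, 137, 136, 136, 139, 135, 131, 134, 135, 132]
[139, 141, 137, 138, 127, 117, 123, 124, 130, 130, 138, 138, 142, 140, 141, 140, 139, 140, 141, 138, 140, 141, 142, 137]
[141, 139, 138, 132, 126, 120, 128, 132, 136, 133, 133, 129, 132, 130, 130, 129, 132, 129, 135, 132, 129, 128, 129, 129]
[129, 129, 129, 133, 131, 131, 134, 134, 133, 131, 133, 134, 133, 133, 135, 132, 132, 131, 132, 131, 133, 130, 129, 130]
```

```bash
python3 -c "
from station import workorder
print(workorder.hand_in())"
```

```text
the job is handed in; nothing more can be done
None
```

I handed the job in, but the hand-in gave no verdict: the slots read about 12.5 mm (left) and 9.8 mm (right), so I laid the moulding flat, slots up, in the white tray, with the gauge back upright on its rest and its probe free. The tool could not tilt and the fingertips sat about 36 mm farther back than `ctrl.finger_overhang` says, so I pivoted the gauge in the grip and lifted the moulding by its slot walls instead of across the 50 mm.

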